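Set a sample under the punch needle and hold the punch cocked

TASK

Slide the flat metal sample carrier along the bench, without lifting it, until its round marked spot sits under the needle point of the punch stand, and let go of it. Then take the knob on top of the punch, pull the sprung rod up out of the barrel until the dark ring on the rod is level with the barrel's mouth, and finish while still holding it there, with the spot still under the needle. Leave the small bottle, the dish and the white box where they are.

Things in the scene. Friction and masses are not known exactly. Their poses are not given: they have to be found in the camera images.
- stand: fixed punch stand; origin on the bench directly below the needle point, z up. Its foot, 80 (x) x 120 (y) x 16 mm high, spans x = +60 to +140 mm; a 22 mm post at x = +92 mm, 126 mm high, carries a level arm (30 mm wide, 86 to 110 mm high) to the upright barrel above the origin. Below the arm the front (-x) and both sides (y) are open, on bare bench
- needle_tip (a point): point of the fixed needle below the barrel, 24 mm above the bench (10 mm above the carrier's top)
- barrel_mouth (a point): centre of the barrel's upper end, 140 mm above the bench, where the rod comes out. The barrel is 32 mm in diameter, 48 to 140 mm high, with a 42 mm collar at 82 to 114 mm; a pointed nose and the needle hang below it
- rod (a joint): how far the rod is pulled out of the barrel, straight up, in m: 0 at rest (spring pulls it fully in), 0.060 when the ring is level with the barrel's mouth, 0.080 at its end stop. The spring pulls it back in with about 2.5 N at 0, 10 N at 0.060 and 12 N at 0.080
- rod_ring (a point): centre of the dark ring, 3 mm wide, round the 10 mm steel rod; at rest it is hidden in the barrel 60 mm below the mouth
- knob (a point): centre of the black knob fixed on top of the rod: upright cylinder of 24 mm diameter and 28 mm height; at rest its underside is 18 mm above the barrel's mouth (158 mm above the bench, its top at 186 mm); it moves with the rod
- carrier: sample carrier, a loose bare aluminium bar 46 mm (x) by 150 mm (y) by 14 mm thick, 0.18 to 0.37 kg, lying flat on the bench; origin at the centre of its underside, z up. The marked spot lies toward its +y end, so it can be held across its 46 mm width near its -y end
- spot (a point): centre of the marked spot on the carrier's top face: a round white inset of 14 mm diameter with a fine cross and a thin dark rim, at y = +45 mm, x = 0, z = 14 mm of the carrier's frame
- small_bottle: small brown bottle with a white cap, 40 mm diameter, 75 mm tall, loose; origin at the centre of its underside; leave alone
- dish: shallow round culture dish, 90 mm diameter, 16 mm high, loose; origin at the centre of its underside; leave alone
- cuvettes: white closed box 62 x 100 x 39 mm, loose; origin at the centre of its underside; leave alone
Not all that is in view belongs to the job. Of the things that look like the stand, take the one that is nearest to the robot's base at the start.

How it is judged:
On the way, in this order (a step that is already met when the one before it is completed fails the run):
1. the carrier lies still on the bench, let go, with its spot under the needle point (horizontal distance between spot and needle_tip below 0.007 m and height (world z) of carrier below 0.003 m and angle between carrier's own z axis and vertical below 0.05 rad and linear speed of carrier below 0.01 m/s and contact force between the fingers and carrier below 0.2 N), for 0.2 s.
2. the fingers hold the rod pulled out to its ring (value of joint rod between 0.056 and 0.064 m and contact force between the fingers and rod above 1 N), for 0.2 s.
At the end, for the whole second after the job is handed in: the fingers still hold the rod or its knob, the rod out to its ring (0.056 to 0.064 m, the ring within 4 mm of the barrel's mouth); the carrier lies flat and still on the bench, the centre of its spot within 7 mm (horizontally) of the needle point (all of step 2 and horizontal distance between spot and needle_tip below 0.007 m and height (world z) of carrier below 0.003 m and angle between carrier's own z axis and vertical below 0.05 rad and linear speed of carrier below 0.01 m/s); the arm keeps its last pose, push and grip.
It fails at once if the carrier is lifted (origin more than 15 mm above the bench) (height (world z) of carrier above 0.015 m).
It fails at once if the small bottle, the dish or the white box is moved by more than 30 mm (distance of any of small_bottle, dish, cuvettes from where it was at the start of the episode above 0.03 m).
It also fails if it takes over 54 s, if anything falls off the work surface, if the arm or the gripper's body presses on something with over 40 N, if the wrist force passes 120 N, or if a joint passes its speed limit or range.

ROBOT

A 6-joint arm with a two-finger parallel gripper is mounted at the origin on a cart in front of the work surface, level with it; the furniture and walls round the work are solid. World frame = base frame: x ahead of the robot, y to its left, z up, the work surface at z = 0. Lengths are in m, angles in rad, forces in N, time in s.
With the tool pointing down it reaches from about 0.35 to 0.85 m from the base axis. Payload 8.1 kg.
Tool frame: the origin (TCP) lies between the finger pads; the fingertips stand 14 mm ahead of it and the grasp point (between the pads) lies 5 mm behind it; z points along the fingers, y is the direction in which the jaws open and shut (so a half turn about z gives the same grasp; the last joint's range is limited). The gripper opens to 93 mm and grips with 3 to 60 N. Pads are 15 mm wide; open, the fingers measure 128 mm over their backs; the gripper's body (75 mm by 188 mm) begins 65 mm behind the grasp point.
Start: joints at [-0.085, 0.13, 1.488, -0, 1.523, -0.085], TCP at [0.6, 0, 0.207] pointing down, gripper open.
Joint ranges: [-2.96, 2.96], [-0.89, 2.26], [0.02, 2.5], [-1.34, 4.48], [0, 2.73], [-2.66, 2.66]. Speed limits (rad/s): [2.39, 2.39, 2.79, 3.14, 3.14, 3.14].

INTERFACE

Orientations are given as a rotation vector (axis times angle).
In Python, from plant import robot gives the robot as it stands.
- The arm moves only by the tool step_arm, never from a script. Its argument "targets" is a list of rows, each an object of numbers: "tx", "ty", "tz": the shift along the tool's x, y, z in mm; "ax", "ay", "az": the turn, a rotation vector about the tool's x, y, z in rad; "grip": the closure in counts, from 0 (fully open) to 255 (shut). In form: [{"tx": .., "ty": .., "tz": .., "ax": .., "ay": .., "az": .., "grip": ..}, ...]. A call has 1 to 20 rows; each row shifts and turns the commanded pose from where the row before left it, along the tool's axes as they then stand; what a row does not reach is not made up. A row lasts 1/10 s, in which the tool goes at most 50 mm and 8.59 degrees, less where a joint would pass 70% of its speed; a pose out of reach is approached as far as the arm can. A call with a gripper value outside its range is refused whole. The fingers move at their own pace and stop on an object; "squeeze" is the grip in N (left out, the last holds). Time passes only in rows, so rows that do not move let the fingers close. It gives the time, the measured TCP pose, the force and the opening at its end, in the units of the state.
- robot.read_state(): the state, without advancing time (a new reading comes with each control period).
- robot.read_camera(name): name is "scene" or "side" or "wrist"; returns a dict with "frame" (384x512x3 uint8, blue, green, red), "fx", "fy", "cx", "cy" (pixels), "R" (3x3) and "t" (3): a world point X has camera coordinates R X + t. Camera axes: x right, y down, z forward; pixel columns grow to the right and rows downward; lengths in m; the calibration is good to about 2 mm. A picture is of the moment at which its call begins. There is no depth.
- robot.close_job(): hands the job in, once; it reports no verdict.
The state is a dict: "t": time; "q": joint angles; "dq": joint speeds; "joint_torque": joint torques, N m; "tool_pos": TCP position; "orientation": TCP orientation; "force": force on the tool from outside, world axes, zero at the start; "wrist_torque": the same for the moment, N m; "opening": finger opening in m.
Only numpy, scipy, OpenCV 4.12 (cv2) and the standard library are available. Lean on these libraries where they do the work, as an engineer would, in place of code of your own. Each camera call takes 0.05 s, during which the arm holds its last target.

## Working session

There is one attempt and no reset: what is moved stays moved. The work goes in short steps, Python scripts to look and compute and a tool call to move; the robot and the scene stay as the last step left them, time stands still between calls to the robot, and variables do not carry over. Pictures are saved under pics/ and viewed, and the job is handed in when it is done.

Besides the shell and the picture viewer there is one more tool, called by a JSON object that holds its "fn" and its "kwargs". step_arm: Moves the arm, as the interface text tells. Its arguments: {"type":"object","properties":{"targets":{"type":"array"},"squeeze":{"type":"number"}},"required":["targets"]}

```bash
mkdir -p pics; ls; cat > h.py <<'E'
import numpy as np, cv2
from plant import robot
def snap(n,f):
    c=robot.read_camera(n); cv2.imwrite(f'pics/{f}.png',c['frame']); 
    np.savez(f'{f}.npz',**{k:np.array(c[k]) for k in c}); return c
def ld(f): return np.load(f'{f}.npz')
def ray(c,u,v,z):
    R,t=c['R'],c['t']; d=R.T@np.array([(u-c['cx'])/c['fx'],(v-c['cy'])/c['fy'],1.]); o=-R.T@t
    return o+d*(z-o[2])/d[2]
def proj(c,X):
    p=c['R']@np.array(X,float)+c['t']; return np.array([c['fx']*p[0]/p[2]+c['cx'],c['fy']*p[1]/p[2]+c['cy']])
def crop(f,u,v,w,h,s,o):
    im=cv2.imread(f'pics/{f}.png')[v:v+h,u:u+w]; cv2.imwrite(f'pics/{o}.png',cv2.resize(im,None,fx=s,fy=s,interpolation=cv2.INTER_CUBIC))
E
python3 - <<'E'
from h import *
for n in ['scene','side','wrist']:
    c=snap(n,n+'0'); print(n,-c['R'].T@c['t'],c['R'][2],c['fx'])
print(robot.read_state())
a=[cv2.imread(f'pics/{n}0.png') for n in ['scene','side','wrist']]
E
```

```text
pics
scene [ 0.02969847 -0.39997149  0.65613345] [ 0.64037336  0.48230918 -0.59774561] 348.5067933843784
side [0.05160695 1.0166398  0.79757958] [ 0.42804896 -0.74220899 -0.51565483] 472.22094794432627
wrist [0.59949612 0.07028319 0.3841211 ] [-0.00121598 -0.25694235 -0.96642597] 309.96565521908366
{'t': 0.15, 'q': array([-8.54036860e-02,  1.30991912e-01,  1.48904411e+00, -1.09475049e-05,
        1.52299109e+00, -8.54141688e-02]), 'dq': array([ 2.69695966e-05, -2.27421670e-03, -4.57826807e-03,  2.26224042e-07,
       -1.40641218e-03, -1.99848945e-04]), 'joint_torque': array([ 8.59073725e-05, -5.60473788e+01, -4.92333663e+01,  7.68201635e-02,
        3.05504061e-02, -1.41810942e-04]), 'tool_pos': array([5.99540471e-01, 5.52052481e-05, 2.06517676e-01]), 'orientation': array([-2.22065818e+00, -2.22068264e+00,  1.46419329e-03]), 'force': array([ 0.62587008, -0.61483906, -0.24862378]), 'wrist_torque': array([ 0.00994995,  0.01455788, -0.03394954]), 'opening': 0.0929101586918381}
```

View pics/scene0.png

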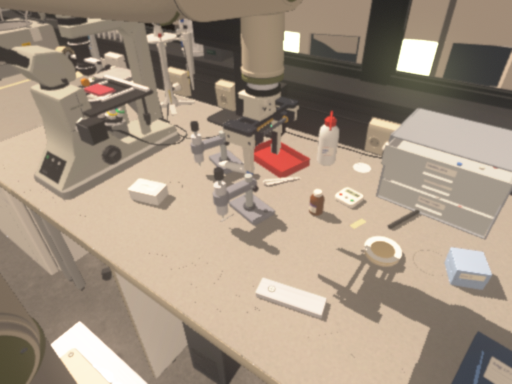

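View pics/side0.png

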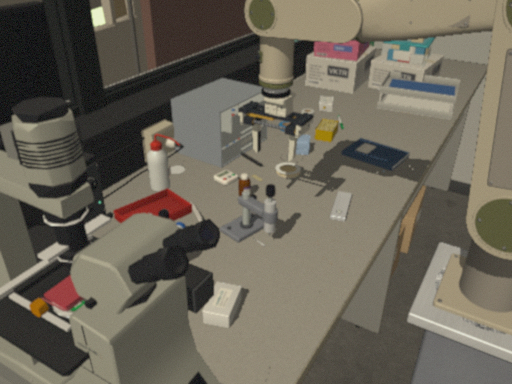

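View pics/wrist0.png

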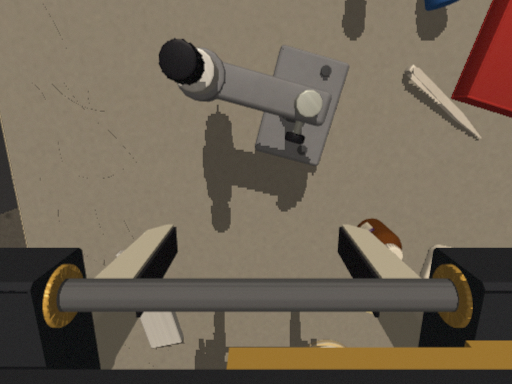

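```bash
python3 - <<'E'
from h import *
crop('scene0',180,110,160,120,5,'s0a'); crop('scene0',240,265,100,60,7,'s0b'); crop('side0',200,160,170,110,4.7,'d0a')
E
```

```text
(no output)
```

View pics/s0a.png

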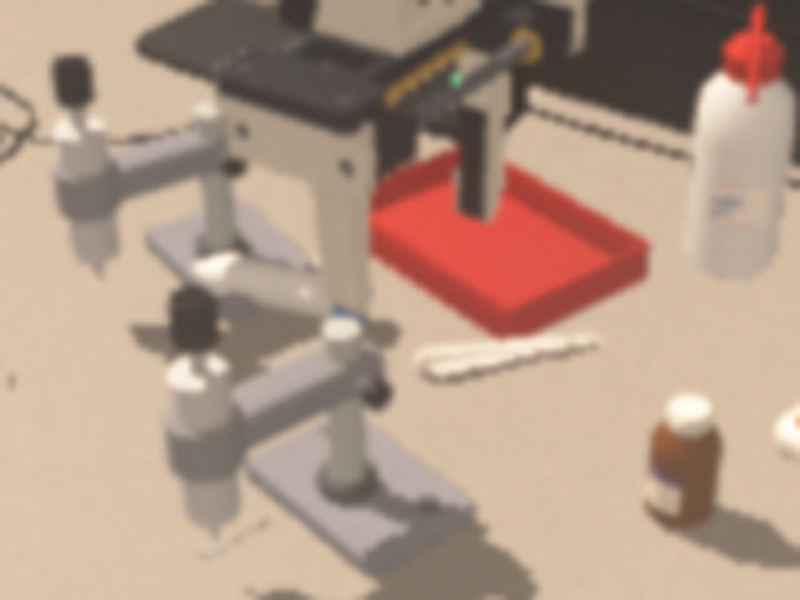

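View pics/s0b.png

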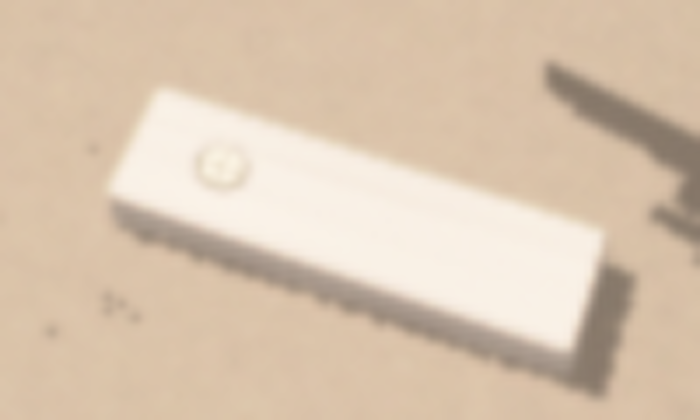

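View pics/d0a.png

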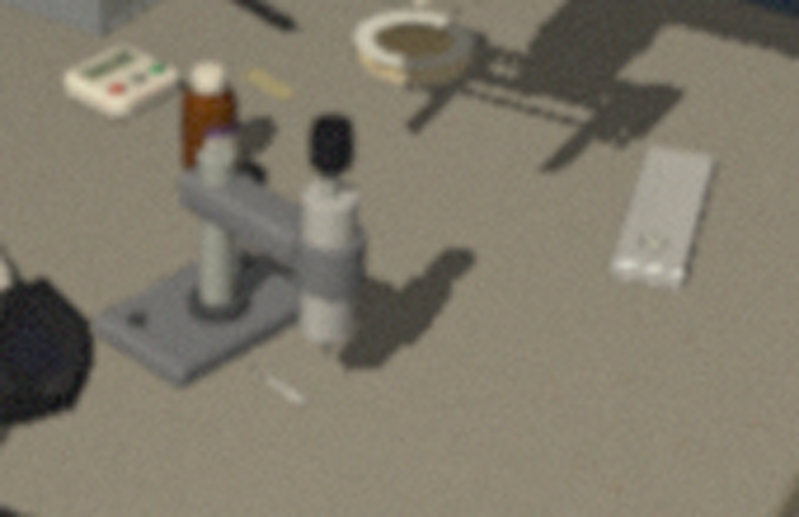

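```bash
cat > fit.py <<'E'
from h import *
from scipy.optimize import least_squares
s,d,w=ld('scene0'),ld('side0'),ld('wrist0')
f=lambda U,V,k,u,v:((U+.5)/k-.5+u,(V+.5)/k-.5+v)
obs=[(w,(285,45),(60,60,16)),(w,(349,66),(140,60,16)),(w,(318,165),(140,-60,16)),(w,(256,147),(60,-60,16)),
(w,(181,60),(0,0,186)),(w,(309,103),(92,0,126)),
(s,f(214,545,5,180,110),(0,0,24)),(s,f(195,298,5,180,110),(0,0,186)),(s,f(343,326,5,180,110),(92,0,126)),
(d,f(330,352,4.7,200,160),(0,0,24)),(d,f(331,124,4.7,200,160),(0,0,186)),(d,f(219,140,4.7,200,160),(92,0,126))]
def T(p,X):
    c,q=np.cos(p[2]),np.sin(p[2]);X=np.array(X)/1e3
    return [p[0]+c*X[0]-q*X[1],p[1]+q*X[0]+c*X[1],X[2]]
r=lambda p:np.concatenate([proj(c,T(p,X))-uv for c,uv,X in obs])
p=least_squares(r,[.55,.15,-.2],loss='soft_l1').x
print('stand',p);print(r(p).reshape(-1,2).round(1))
sb=lambda U,V:f(U,V,7,240,265); db=lambda U,V:f(U,V,4.7,200,160)
ob=[(s,sb(222,166),(0,45,14)),(s,sb(160,88),(23,75,14)),(s,sb(108,190),(-23,75,14)),(s,sb(605,232),(23,-75,14)),(s,sb(572,356),(-23,-75,14)),
(d,db(653,242),(0,45,14)),(d,db(651,147),(23,-75,14)),(d,db(716,155),(-23,-75,14)),(d,db(612,264),(23,75,14)),(d,db(683,275),(-23,75,14))]
obs=ob
for y0 in (0,):
  q=least_squares(r,[.45,-.1,y0],loss='soft_l1').x
  print('carrier',q);print(r(q).reshape(-1,2).round(1)); print('spot',T(q,(0,45,14)))
E
python3 fit.py
```

```text
stand [ 0.55284093  0.10015841 -0.26539819]
[[-2.6 -1.8]
 [ 2.9 -2.1]
 [ 0.1  2.5]
 [-2.2  3. ]
 [-2.  -0.4]
 [ 1.3  1.3]
 [ 1.6 -1.4]
 [ 0.7 -1.5]
 [ 1.3 -0.6]
 [-1.1  1.1]
 [ 0.1 -1.4]
 [-0.4  1.7]]
carrier [ 0.44926751 -0.17501492  0.22375386]
[[-0.4 -0.4]
 [-0.1 -1. ]
 [-0.5 -0.1]
 [ 0.6 -0.4]
 [-0.1 -0.6]
 [ 0.8 -0.3]
 [ 0.4 -0.8]
 [ 0.8 -0.1]
 [ 0.2 -1. ]
 [ 0.5 -0.6]]
spot [np.float64(0.4392823943633474), np.float64(-0.1311367067049473), np.float64(0.014)]
```

```bash
python3 - <<'E'
from h import *
crop('side0',210,20,140,170,3.5,'d0g'); crop('scene0',190,20,140,160,3.7,'s0g')
s,d=ld('scene0'),ld('side0')
for n,X in dict(cam=[.5995,.07,.384],tcp=[.6,0,.2065]).items(): print(n,proj(s,X),proj(d,X))
a=cv2.imread('pics/d0g.png');b=cv2.imread('pics/s0g.png')
h=max(a.shape[0],b.shape[0]); a=cv2.copyMakeBorder(a,0,h-a.shape[0],0,0,0);b=cv2.copyMakeBorder(b,0,h-b.shape[0],0,0,0)
o=np.hstack([a,b]);print(o.shape);cv2.imwrite('pics/g.png',cv2.resize(o,(800,int(o.shape[0]*800/o.shape[1]))))
E
```

```text
cam [236.78905706  85.69740269] [261.37186641 104.07997713]
tcp [263.6997531  164.61140387] [273.25374322 157.8568422 ]
(595, 1008, 3)
```

View pics/g.png

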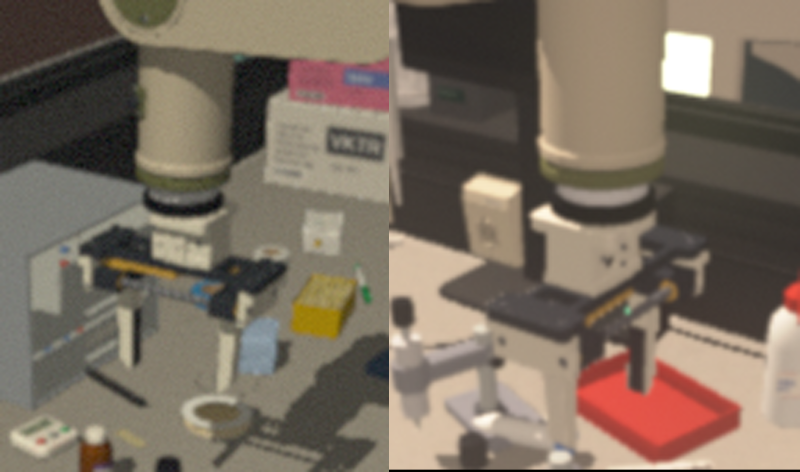

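```bash
python3 - <<'E'
from h import *
s,d=ld('scene0'),ld('side0')
print('dish',ray(s,382,248,.012),ray(d,288,170,.012),'bottle',ray(s,317,196,.07),ray(d,244,178,.07),'box',ray(s,148,186,.039),ray(d,225,300,.039))
from scipy.spatial.transform import Rotation as Ro
# grasp pose: tool x along carrier +y, tool y along carrier +x, z down, lean top to carrier -y
for yaw in(.224,-.265):
  for tilt in (0,.2,.3):
    R=Ro.from_rotvec([0,0,yaw])*Ro.from_matrix([[0,1,0],[1,0,0],[0,0,-1]])*Ro.from_rotvec([0,tilt,0])
    print(yaw,tilt,R.as_matrix().round(3).tolist())
E
```

```text
dish [ 0.70012792 -0.28862578  0.012     ] [ 0.69185363 -0.28084466  0.012     ] bottle [ 0.72642265 -0.08780842  0.07      ] [ 0.73731458 -0.06645478  0.07      ] box [0.51747459 0.36885358 0.039     ] [0.50772257 0.37912722 0.039     ]
0.224 0 [[-0.222, 0.975, 0.0], [0.975, 0.222, 0.0], [0.0, 0.0, -1.0]]
0.224 0.2 [[-0.218, 0.975, -0.044], [0.956, 0.222, 0.194], [0.199, -0.0, -0.98]]
0.224 0.3 [[-0.212, 0.975, -0.066], [0.931, 0.222, 0.288], [0.296, 0.0, -0.955]]
-0.265 0 [[0.262, 0.965, 0.0], [0.965, -0.262, 0.0], [0.0, 0.0, -1.0]]
-0.265 0.2 [[0.257, 0.965, 0.052], [0.946, -0.262, 0.192], [0.199, 0.0, -0.98]]
-0.265 0.3 [[0.25, 0.965, 0.077], [0.922, -0.262, 0.285], [0.296, 0.0, -0.955]]
```

{"fn": "step_arm", "kwargs": {"targets": [{"tx": -39, "ty": -23, "tz": 15, "grip": 0}, {"tx": -39, "ty": -23, "tz": 15, "grip": 0}, {"tx": -39, "ty": -23, "tz": 15, "grip": 0}, {"tx": -39, "ty": -23, "tz": 15, "grip": 0}, {"tx": -39, "ty": -23, "tz": 15, "grip": 0}, {"tx": -39, "ty": -22, "tz": 15, "grip": 0}, {"az": -0.112, "grip": 0}, {"az": -0.112, "grip": 0}, {"ay": 0.125, "grip": 0}, {"ay": 0.125, "grip": 0}, {"grip": 0}, {"grip": 0}]}}

```text
schema error: expected keys tx, ty, tz, ax, ay, az, grip
```

```bash
python3 - <<'E'
from h import *
snap('wrist','w1')
s=robot.read_state();print(s['t'],s['tool_pos'],s['orientation'],s['opening'],s['force'])
from scipy.spatial.transform import Rotation as Ro
print(Ro.from_rotvec(s['orientation']).as_matrix().round(3))
E
```

```text
0.2 [5.99641951e-01 2.64868160e-05 2.06707573e-01] [-2.22084467e+00 -2.22084142e+00  1.17009358e-03] 0.09277586059659841 [ 0.0944729   0.44721726 -0.58049363]
[[ 0.     1.    -0.001]
 [ 1.    -0.     0.   ]
 [ 0.    -0.001 -1.   ]]
```

View pics/w1.png

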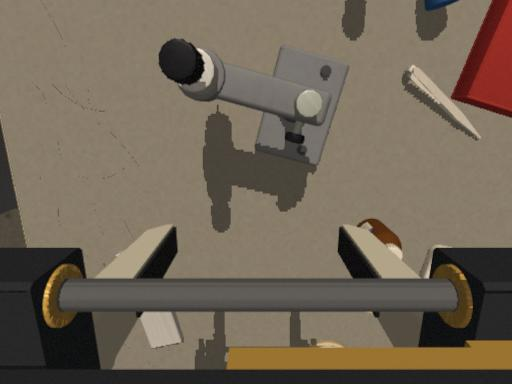

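All keys are required in every row.

{"fn": "step_arm", "kwargs": {"targets": [{"tx": -39, "ty": -23, "tz": 15, "ax": 0, "ay": 0, "az": 0, "grip": 0}, {"tx": -39, "ty": -23, "tz": 15, "ax": 0, "ay": 0, "az": 0, "grip": 0}, {"tx": -39, "ty": -23, "tz": 15, "ax": 0, "ay": 0, "az": 0, "grip": 0}, {"tx": -39, "ty": -23, "tz": 15, "ax": 0, "ay": 0, "az": 0, "grip": 0}, {"tx": -39, "ty": -23, "tz": 15, "ax": 0, "ay": 0, "az": 0, "grip": 0}, {"tx": -39, "ty": -22, "tz": 15, "ax": 0, "ay": 0, "az": 0, "grip": 0}, {"tx": 0, "ty": 0, "tz": 0, "ax": 0, "ay": 0, "az": -0.112, "grip": 0}, {"tx": 0, "ty": 0, "tz": 0, "ax": 0, "ay": 0, "az": -0.112, "grip": 0}, {"tx": 0, "ty": 0, "tz": 0, "ax": 0, "ay": 0.125, "az": 0, "grip": 0}, {"tx": 0, "ty": 0, "tz": 0, "ax": 0, "ay": 0.125, "az": 0, "grip": 0}, {"tx": 0, "ty": 0, "tz": 0, "ax": 0, "ay": 0, "az": 0, "grip": 0}, {"tx": 0, "ty": 0, "tz": 0, "ax": 0, "ay": 0, "az": 0, "grip": 0}]}}

```text
t: 1.4
tool_pos: [0.4626, -0.2346, 0.1163]
orientation: [-1.834, -2.294, -0.228]
force: [0.4, -0.6, 0.7]
opening: 0.0928
```

```bash
python3 - <<'E'
from h import *
snap('wrist','w1')
s=robot.read_state();print(s['t'],s['tool_pos'],s['orientation'],s['opening'],s['force'])
from scipy.spatial.transform import Rotation as Ro
print(Ro.from_rotvec(s['orientation']).as_matrix().round(3))
E
```

```text
1.45 [ 0.46284926 -0.23406966  0.11698671] [-1.83327691 -2.29631172 -0.22821875] 0.09293187934034612 [-0.75709398  1.30601555  0.1053005 ]
[[-0.215  0.975 -0.055]
 [ 0.945  0.222  0.24 ]
 [ 0.246 -0.001 -0.969]]
```

View pics/w1.png

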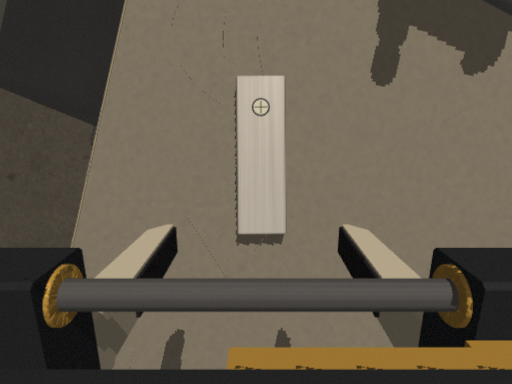

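{"fn": "step_arm", "kwargs": {"targets": [{"tx": -8, "ty": 0, "tz": 32, "ax": 0, "ay": 0, "az": 0, "grip": 0}, {"tx": -8, "ty": 0, "tz": 32, "ax": 0, "ay": 0, "az": 0, "grip": 0}, {"tx": -6, "ty": 0, "tz": 23, "ax": 0, "ay": 0, "az": 0, "grip": 0}, {"tx": -2, "ty": 0, "tz": 8, "ax": 0, "ay": 0, "az": 0, "grip": 0}, {"tx": 0, "ty": 0, "tz": 0, "ax": 0, "ay": 0, "az": 0, "grip": 0}, {"tx": 0, "ty": 0, "tz": 0, "ax": 0, "ay": 0, "az": 0, "grip": 0}], "squeeze": 12}}

```text
t: 2.05
tool_pos: [0.4639, -0.234, 0.0211]
orientation: [-1.832, -2.299, -0.23]
force: [0.5, -0.1, 0.7]
opening: 0.0928
```

```bash
python3 - <<'E'
from h import *
snap('wrist','w2'); snap('scene','s2')
crop('s2',220,220,160,120,5,'s2a')
s=robot.read_state();print(s['t'],s['tool_pos'],s['opening'],s['force'])
E
```

```text
2.15 [ 0.46422685 -0.23450965  0.02131218] 0.09279672348890843 [ 0.39096952  0.05557718 -0.8052239 ]
```

View pics/w2.png

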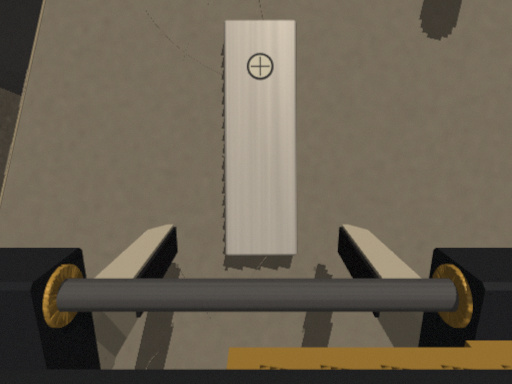

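View pics/s2a.png

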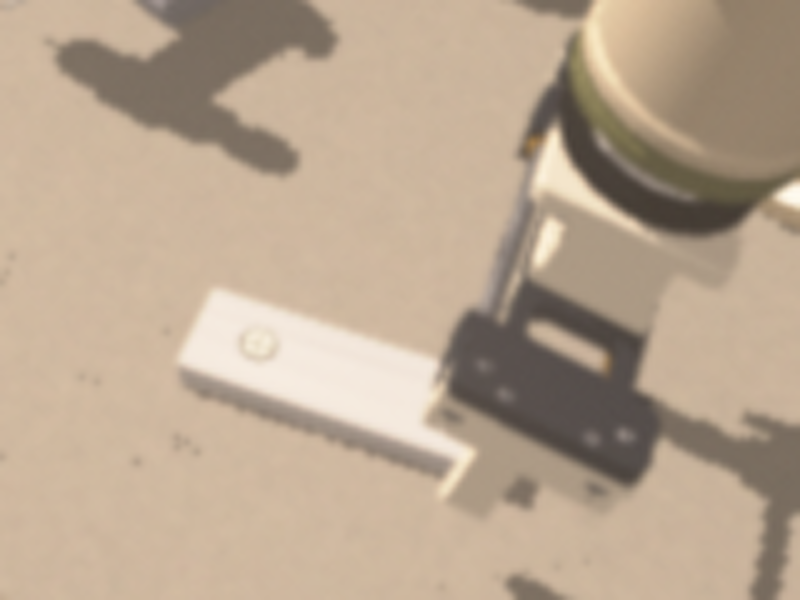

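```bash
python3 - <<'E'
from h import *
from scipy.spatial.transform import Rotation as Ro
s=robot.read_state();R=Ro.from_rotvec(s['orientation']).as_matrix();p=s['tool_pos'];w=ld('w2')
for X in ([0,0,14],[0,.046,14],[7.5,46,14],[-7.5,46,14],[0,-46,14],[7.5,46,-5]): print(X,proj(w,p+R@np.array(X)/1e3))
print('bar end',ray(w,225,255,.014),ray(w,297,255,.014),'spot',ray(w,260,66,.014))
print(R.T@(ray(w,261,255,.014)-p)*1e3)
E
```

```text
[0, 0, 14] [258.01255774 223.60244454]
[0, 0.046, 14] [258.08271266 223.60248368]
[7.5, 46, 14] [328.85756677 212.76164241]
[-7.5, 46, 14] [327.50456729 234.31739645]
[0, -46, 14] [187.86483977 223.56330762]
[7.5, 46, -5] [336.0317707  222.89346446]
bar end [ 0.44730257 -0.25468772  0.014     ] [ 0.49196541 -0.24448837  0.014     ] spot [ 0.44231926 -0.13309447  0.014     ]
[-17.20990384   1.8979239    3.20372273]
```

{"fn": "step_arm", "kwargs": {"targets": [{"tx": 0, "ty": 0, "tz": 0, "ax": 0, "ay": 0, "az": 0, "grip": 255}, {"tx": 0, "ty": 0, "tz": 0, "ax": 0, "ay": 0, "az": 0, "grip": 255}, {"tx": 0, "ty": 0, "tz": 0, "ax": 0, "ay": 0, "az": 0, "grip": 255}, {"tx": 0, "ty": 0, "tz": 0, "ax": 0, "ay": 0, "az": 0, "grip": 255}, {"tx": 0, "ty": 0, "tz": 0, "ax": 0, "ay": 0, "az": 0, "grip": 255}, {"tx": 0, "ty": 0, "tz": 0, "ax": 0, "ay": 0, "az": 0, "grip": 255}, {"tx": 0, "ty": 0, "tz": 0, "ax": 0, "ay": 0, "az": 0, "grip": 255}, {"tx": 0, "ty": 0, "tz": 0, "ax": 0, "ay": 0, "az": 0, "grip": 255}], "squeeze": 15}}

```text
t: 2.95
tool_pos: [0.4629, -0.2337, 0.0193]
orientation: [-1.832, -2.296, -0.23]
force: [0.3, -0.3, 0.0]
opening: 0.0339
```

```bash
python3 - <<'E'
from h import *
snap('wrist','w3')
s=robot.read_state();print(s['t'],s['tool_pos'],s['orientation'],s['opening'],s['force'])
E
```

```text
3.0 [ 0.46293151 -0.2337192   0.01932   ] [-1.83191252 -2.29601851 -0.23019154] 0.029558320840058844 [-0.95471741  0.6442797   0.61473652]
```

View pics/w3.png

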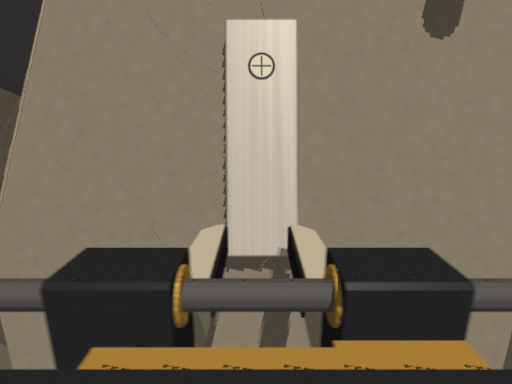

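```bash
python3 - <<'E'
from h import *
from scipy.spatial.transform import Rotation as Ro
snap('scene','s3');snap('side','d3')
s=robot.read_state();print(s['t'],s['opening'],s['tool_pos'])
R=Ro.from_rotvec(s['orientation']).as_matrix();p=s['tool_pos']
c2=ld('s2')
for y in(-46,46): print('open',proj(c2,p+R@np.array([0,y,14])/1e3))
for n in('s3','d3'):
  for y in(-15,15): print(n,proj(ld(n),p+R@np.array([0,y,14])/1e3))
crop('s3',270,250,80,80,7,'s3a');crop('d3',310,160,80,60,8,'d3a')
E
```

```text
3.1 0.021753204731084066 [ 0.46293069 -0.23372452  0.01933002]
open [309.23495909 323.23827579]
open [320.75594314 288.83244092]
s3 [313.35223469 310.94259828]
s3 [317.10227168 299.74362842]
d3 [349.02483071 197.07055481]
d3 [339.65981715 195.48107295]
```

View pics/s3a.png

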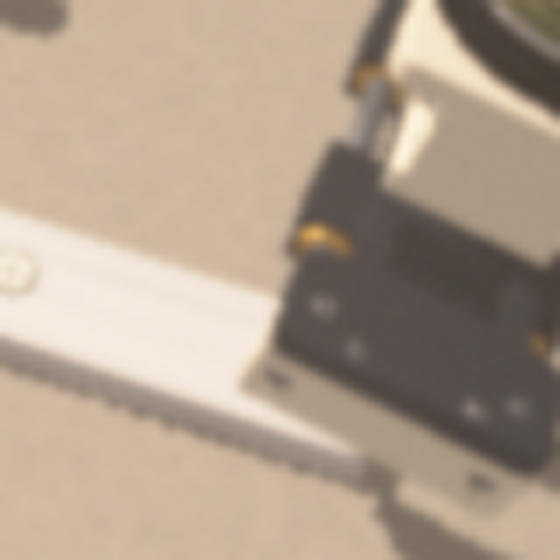

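View pics/d3a.png

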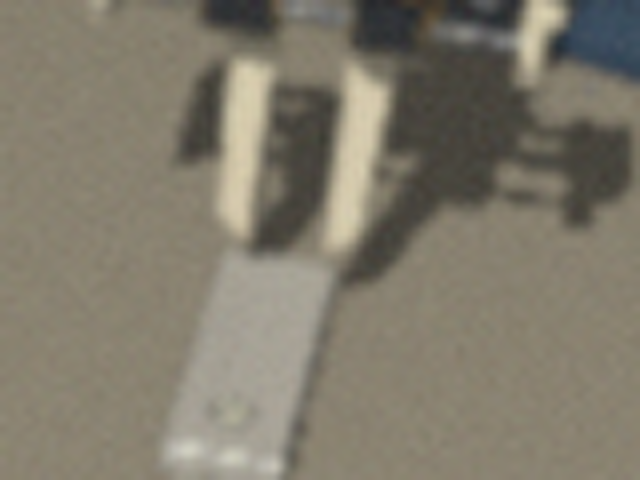

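```bash
cat >> h.py <<'E'
def tri(*a):
    A=[]
    for c,(u,v) in a:
        P=np.hstack([c['R'],c['t'].reshape(3,1)]); x=(u-c['cx'])/c['fx'];y=(v-c['cy'])/c['fy']
        A+= [x*P[2]-P[0],y*P[2]-P[1]]
    A=np.array(A); return np.linalg.lstsq(A[:,:3],-A[:,3],rcond=None)[0]
E
python3 - <<'E'
from h import *
from scipy.spatial.transform import Rotation as Ro
snap('wrist','w3b')
s=robot.read_state();print(s['t'],s['opening'],s['force'])
R=Ro.from_rotvec(s['orientation']).as_matrix();p=s['tool_pos']
X=tri((ld('w3'),(258.5,226)),(ld('d3'),(346,190.5)));print(X,R.T@(X-p)*1e3)
crop('w3b',170,200,180,120,4.4,'w3c')
E
```

```text
3.15 0.017800204852392865 [ 0.73714743  0.3473436  -0.14698163]
[ 0.4608287  -0.23049473  0.02789356] [ 5.62067701 -1.32612166 -7.41138015]
```

View pics/w3c.png

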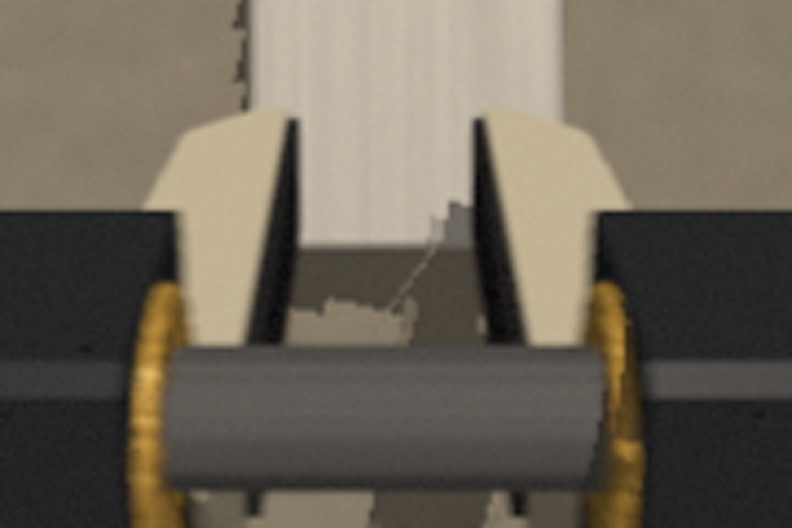

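{"fn": "step_arm", "kwargs": {"targets": [{"tx": 0, "ty": 0, "tz": 0, "ax": 0, "ay": 0, "az": 0, "grip": 0}, {"tx": 0, "ty": 0, "tz": 0, "ax": 0, "ay": 0, "az": 0, "grip": 0}, {"tx": 0, "ty": 0, "tz": 0, "ax": 0, "ay": 0, "az": 0, "grip": 0}, {"tx": 0, "ty": 0, "tz": 0, "ax": 0, "ay": 0, "az": 0, "grip": 0}, {"tx": 0, "ty": 0, "tz": 0, "ax": 0, "ay": 0, "az": 0, "grip": 0}, {"tx": 0, "ty": 0, "tz": 0, "ax": 0, "ay": 0, "az": 0, "grip": 0}, {"tx": 0, "ty": 0, "tz": 0, "ax": 0, "ay": 0, "az": 0, "grip": 0}, {"tx": -1, "ty": 0, "tz": 4, "ax": 0, "ay": 0, "az": 0, "grip": 0}, {"tx": -1, "ty": 0, "tz": 4, "ax": 0, "ay": 0, "az": 0, "grip": 0}, {"tx": 0, "ty": 0, "tz": 0, "ax": 0, "ay": 0, "az": 0, "grip": 0}]}}

```text
t: 4.15
tool_pos: [0.4623, -0.2333, 0.0102]
orientation: [-1.831, -2.295, -0.23]
force: [-1.5, 0.5, -0.6]
opening: 0.0909
```

```bash
python3 - <<'E'
from h import *
from scipy.spatial.transform import Rotation as Ro
snap('side','d4')
s=robot.read_state();print(s['t'],s['opening'],s['force'],s['tool_pos'])
R=Ro.from_rotvec(s['orientation']).as_matrix();p=s['tool_pos']
for z in (14,-5):
 for y in(-46,46): print(proj(ld('d4'),p+R@np.array([0,y,z])/1e3))
crop('d4',290,130,100,75,8,'d4a')
E
```

```text
4.2 0.09246730837910547 [ 0.61306422 -0.06160936 -1.12959448] [ 0.46247489 -0.2333623   0.01048638]
[358.56862423 201.17007208]
[329.92605782 196.2885303 ]
[359.45544294 195.50793649]
[330.69329561 190.69500896]
```

View pics/d4a.png

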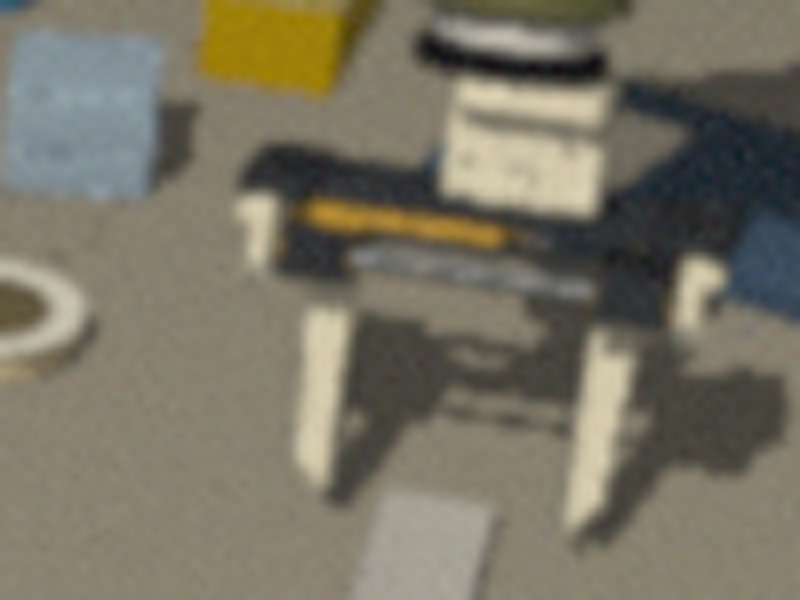

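```bash
python3 - <<'E'
from h import *
from scipy.spatial.transform import Rotation as Ro
d=ld('side0'); S=ray(d,200+460/4.7,160+256/4.7,0); print('knob shadow',S)
L=(S-np.array([.553,.1,.186]))/.186; print('light',L)
s=robot.read_state();R=Ro.from_rotvec(s['orientation']).as_matrix();p=s['tool_pos']
d4=ld('d4')
for y in(-46,46):
  for z in(14,-5,-10):
    X=p+R@np.array([0,y,z])/1e3; Y=X+L*X[2]; print(z,X.round(4),proj(d4,X)*1., proj(d4,Y))
snap('wrist','w4')
E
```

```text
knob shadow [ 0.54601287 -0.06718048  0.        ]
light [-0.0375652  -0.89881978 -1.        ]
14 [ 0.4168 -0.2402 -0.003 ] [358.56862423 201.17007208] [358.34540154 200.74395818]
-5 [ 0.4179 -0.2448  0.0154] [359.45544294 195.50793649] [360.56148829 197.70635479]
-10 [ 0.4182 -0.246   0.0202] [359.68992533 194.01081976] [361.13698053 196.91752412]
14 [ 0.5065 -0.2198 -0.0031] [329.92605782 196.2885303 ] [329.63280153 195.84748557]
-5 [ 0.5076 -0.2244  0.0153] [330.69329561 190.69500896] [332.11144627 192.90615436]
-10 [ 0.5079 -0.2256  0.0201] [330.8961451  189.21614161] [332.75525111 192.14217103]
```

View pics/w4.png

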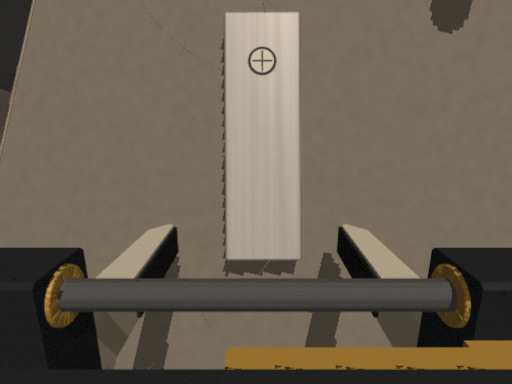

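{"fn": "step_arm", "kwargs": {"targets": [{"tx": -1, "ty": 0, "tz": 3, "ax": 0, "ay": 0, "az": 0, "grip": 0}, {"tx": -0.5, "ty": 0, "tz": 3, "ax": 0, "ay": 0, "az": 0, "grip": 0}, {"tx": -1, "ty": 0, "tz": 3, "ax": 0, "ay": 0, "az": 0, "grip": 0}, {"tx": 0, "ty": 0, "tz": 0, "ax": 0, "ay": 0, "az": 0, "grip": 0}]}}

```text
t: 4.65
tool_pos: [0.4626, -0.2336, 0.0011]
orientation: [-1.831, -2.295, -0.23]
force: [-0.2, 0.2, 0.1]
opening: 0.093
```

```bash
python3 - <<'E'
from h import *
snap('side','d5')
s=robot.read_state();print(s['t'],s['opening'],s['force'],s['tool_pos'])
crop('d5',290,130,100,75,8,'d5a')
E
```

```text
4.7 0.09270561678137659 [-1.22512431 -0.38274113  0.24403237] [ 0.46271023 -0.23368806  0.00139186]
```

View pics/d5a.png

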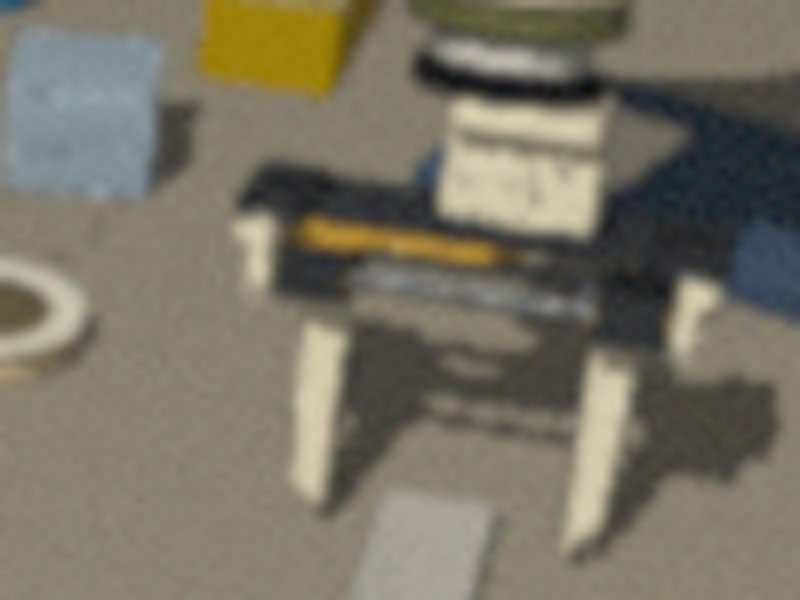

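{"fn": "step_arm", "kwargs": {"targets": [{"tx": -0.5, "ty": 0, "tz": 2, "ax": 0, "ay": 0, "az": 0, "grip": 0}, {"tx": 0, "ty": 0, "tz": 0, "ax": 0, "ay": 0, "az": 0, "grip": 255}, {"tx": 0, "ty": 0, "tz": 0, "ax": 0, "ay": 0, "az": 0, "grip": 255}, {"tx": 0, "ty": 0, "tz": 0, "ax": 0, "ay": 0, "az": 0, "grip": 255}, {"tx": 0, "ty": 0, "tz": 0, "ax": 0, "ay": 0, "az": 0, "grip": 255}, {"tx": 0, "ty": 0, "tz": 0, "ax": 0, "ay": 0, "az": 0, "grip": 255}, {"tx": 0, "ty": 0, "tz": 0, "ax": 0, "ay": 0, "az": 0, "grip": 255}, {"tx": 0, "ty": 0, "tz": 0, "ax": 0, "ay": 0, "az": 0, "grip": 255}, {"tx": 0, "ty": 0, "tz": 0, "ax": 0, "ay": 0, "az": 0, "grip": 255}, {"tx": 0, "ty": 0, "tz": 0, "ax": 0, "ay": 0, "az": 0, "grip": 255}], "squeeze": 15}}

```text
t: 5.7
tool_pos: [0.4632, -0.2339, -0.0002]
orientation: [-1.832, -2.296, -0.23]
force: [2.6, -0.5, 0.1]
opening: 0.0452
```

```bash
python3 - <<'E'
from h import *
from scipy.spatial.transform import Rotation as Ro
w=snap('wrist','w6')
s=robot.read_state();print(s['t'],s['opening'],s['force'],s['tool_pos'],s['orientation'])
print(Ro.from_rotvec(s['orientation']).as_matrix().round(3))
E
```

```text
5.75 0.045682738612069784 [ 1.30800672 -1.17767381 -1.52383559] [ 4.63173473e-01 -2.33947919e-01 -2.22755083e-04] [-1.83210426 -2.29645037 -0.23034748]
[[-0.215  0.975 -0.055]
 [ 0.945  0.222  0.241]
 [ 0.247  0.    -0.969]]
```

View pics/w6.png

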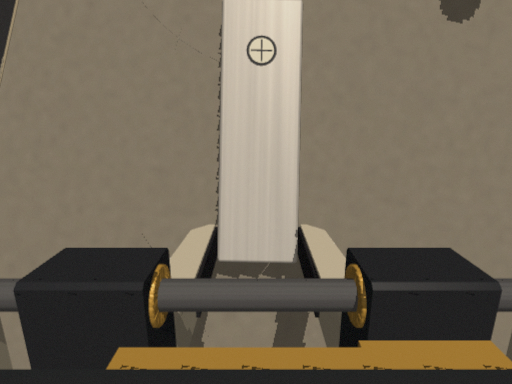

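{"fn": "step_arm", "kwargs": {"targets": [{"tx": 0, "ty": 0, "tz": 0, "ax": -0.02, "ay": 0, "az": 0.079, "grip": 255}, {"tx": 0, "ty": 0, "tz": 0, "ax": -0.02, "ay": 0, "az": 0.079, "grip": 255}, {"tx": 0, "ty": 0, "tz": 0, "ax": -0.02, "ay": 0, "az": 0.079, "grip": 255}, {"tx": 0, "ty": 0, "tz": 0, "ax": -0.02, "ay": 0, "az": 0.079, "grip": 255}, {"tx": 0, "ty": 0, "tz": 0, "ax": -0.02, "ay": 0, "az": 0.079, "grip": 255}, {"tx": 0, "ty": 0, "tz": 0, "ax": -0.02, "ay": 0, "az": 0.079, "grip": 255}, {"tx": 0, "ty": 0, "tz": 0, "ax": 0, "ay": 0, "az": 0, "grip": 255}, {"tx": 0, "ty": 0, "tz": 0, "ax": 0, "ay": 0, "az": 0, "grip": 255}]}}

```text
t: 6.55
tool_pos: [0.4628, -0.2339, -0.0003]
orientation: [-2.361, -1.809, -0.295]
force: [-0.4, 0.4, 1.0]
opening: 0.0458
```

```bash
python3 - <<'E'
from h import *
from scipy.spatial.transform import Rotation as Ro
w=snap('wrist','w7')
s=robot.read_state();print(s['t'],s['opening'],s['force'],s['tool_pos'])
R=Ro.from_rotvec(s['orientation']).as_matrix();print(R.round(3))
sp=ray(w,261,50,.014);print('spot',sp)
D=np.array([.5528,.1002,0])-sp;D[2]=0;print(D,R.T@D*1e3)
E
```

```text
6.6 0.04595397379670224 [-0.85834945 -0.42199564  1.68867102] [ 4.62856121e-01 -2.33878104e-01 -2.68111432e-04]
[[ 0.252  0.966  0.063]
 [ 0.936 -0.26   0.239]
 [ 0.247 -0.001 -0.969]]
spot [ 0.49178571 -0.1344043   0.014     ]
[0.06101429 0.2346043  0.        ] [234.88257479  -2.01366022  59.90028017]
```

View pics/w7.png

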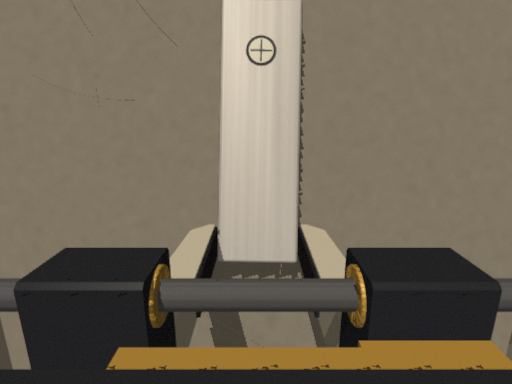

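{"fn": "step_arm", "kwargs": {"targets": [{"tx": 12, "ty": 0, "tz": 3.06, "ax": 0, "ay": 0, "az": 0, "grip": 255}, {"tx": 20, "ty": 0, "tz": 5.1, "ax": 0, "ay": 0, "az": 0, "grip": 255}, {"tx": 20, "ty": 0, "tz": 5.1, "ax": 0, "ay": 0, "az": 0, "grip": 255}, {"tx": 20, "ty": 0, "tz": 5.1, "ax": 0, "ay": 0, "az": 0, "grip": 255}, {"tx": 20, "ty": 0, "tz": 5.1, "ax": 0, "ay": 0, "az": 0, "grip": 255}, {"tx": 20, "ty": 0, "tz": 5.1, "ax": 0, "ay": 0, "az": 0, "grip": 255}, {"tx": 20, "ty": 0, "tz": 5.1, "ax": 0, "ay": 0, "az": 0, "grip": 255}, {"tx": 20, "ty": -1, "tz": 5.1, "ax": 0, "ay": 0, "az": 0, "grip": 255}, {"tx": 20, "ty": -1, "tz": 5.1, "ax": 0, "ay": 0, "az": 0, "grip": 255}, {"tx": 10, "ty": 0, "tz": 2.55, "ax": 0, "ay": 0, "az": 0, "grip": 255}, {"tx": 0, "ty": 0, "tz": 0, "ax": 0, "ay": 0, "az": 0, "grip": 255}, {"tx": 0, "ty": 0, "tz": 0, "ax": 0, "ay": 0, "az": 0, "grip": 255}]}}

```text
t: 7.8
tool_pos: [0.5102, -0.0517, -0.0003]
orientation: [-2.361, -1.808, -0.296]
force: [-0.2, 1.7, 2.0]
opening: 0.0454
```

```bash
python3 - <<'E'
from h import *
from scipy.spatial.transform import Rotation as Ro
w=snap('wrist','w8');snap('scene','s8');snap('side','d8')
s=robot.read_state();print(s['t'],s['opening'],s['force'],s['tool_pos'])
crop('s8',180,160,100,75,8,'s8a');crop('d8',240,180,100,75,8,'d8a')
E
```

```text
7.95 0.04555314922419796 [0.38682352 3.05284701 1.50409493] [ 5.10125530e-01 -5.24907042e-02 -2.85076316e-04]
```

View pics/w8.png

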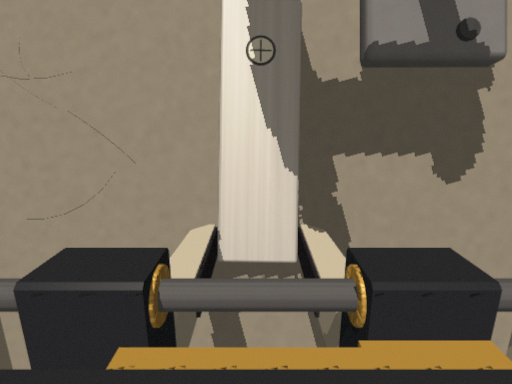

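View pics/s8a.png

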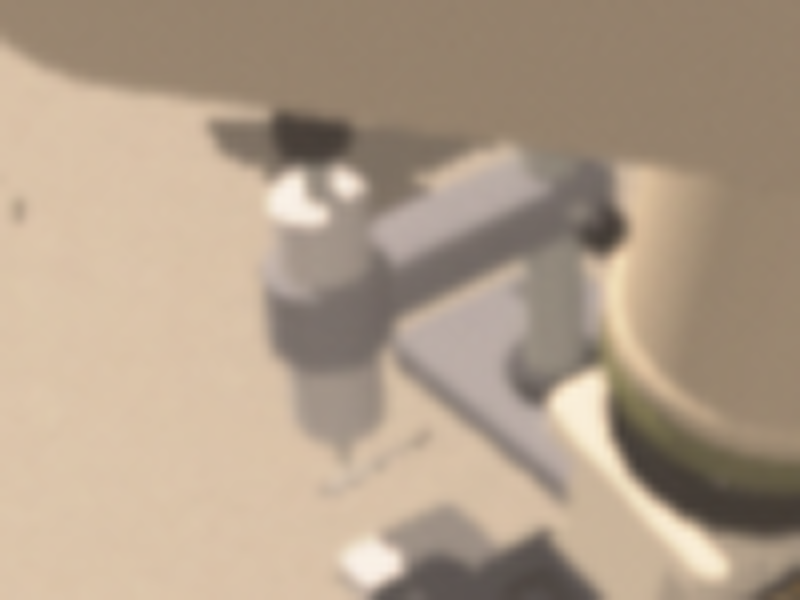

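View pics/d8a.png

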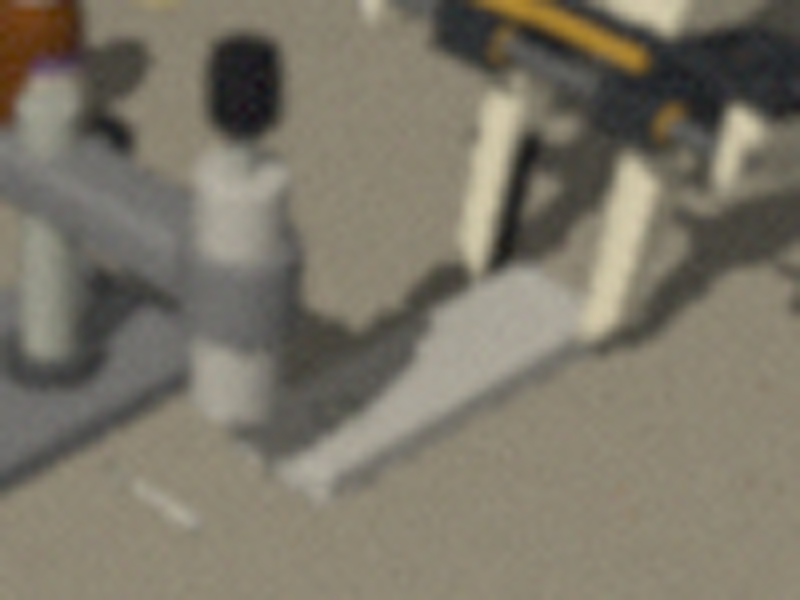

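```bash
python3 - <<'E'
from h import *
from scipy.spatial.transform import Rotation as Ro
w,s8,d8=ld('w8'),ld('s8'),ld('d8')
print('needle tri',tri((s8,(222.8,217.3)),(d8,(270.7,235.3))))
print('scene ray24',ray(s8,222.8,217.3,.024),'side',ray(d8,270.7,235.3,.024))
print('foot corner',ray(w,360,56,.016),'spot',ray(w,261,50,.014))
c,q=np.cos(-.265),np.sin(-.265)
print('pred corner', .5528+c*.06+q*.06, .1002+q*.06-c*.06)
for U,V in((335,485),(430,438)): print('strip s',ray(s8,180+U/8,160+V/8,0))
for U,V in((138,485),(195,525)): print('strip d',ray(d8,240+U/8,180+V/8,0))
for n,c in(('s',s8),('d',d8)): print(n,[proj(c,X) for X in ([.5528,.1002,.024],[.5528,.1002,.186])])
E
```

```text
needle tri [0.54729215 0.09981075 0.02742695]
scene ray24 [0.55063568 0.10270016 0.024     ] side [0.54901684 0.09604845 0.024     ]
foot corner [0.59135234 0.02931932 0.016     ] spot [0.53923904 0.04778573 0.014     ]
pred corner 0.5949909939639083 0.026579893858148726
strip s [0.55816135 0.11479022 0.        ]
strip s [0.59683501 0.10313654 0.        ]
strip d [0.58423454 0.1085892  0.        ]
strip d [0.55601315 0.11780697 0.        ]
s [array([224.00956783, 217.21667926]), array([219.32478671, 167.69803255])]
d [array([268.75323118, 235.64314249]), array([270.10858553, 184.62519676])]
```

{"fn": "step_arm", "kwargs": {"targets": [{"tx": 10, "ty": -1, "tz": 2.55, "ax": 0, "ay": 0, "az": 0, "grip": 255}, {"tx": 10, "ty": -1, "tz": 2.55, "ax": 0, "ay": 0, "az": 0, "grip": 255}, {"tx": 10, "ty": -1, "tz": 2.55, "ax": 0, "ay": 0, "az": 0, "grip": 255}, {"tx": 10, "ty": 0, "tz": 2.55, "ax": 0, "ay": 0, "az": 0, "grip": 255}, {"tx": 8, "ty": 0, "tz": 2.04, "ax": 0, "ay": 0, "az": 0, "grip": 255}, {"tx": 4, "ty": 0, "tz": 1, "ax": 0, "ay": 0, "az": 0, "grip": 255}, {"tx": 0, "ty": 0, "tz": 0, "ax": 0, "ay": 0, "az": 0, "grip": 255}, {"tx": 0, "ty": 0, "tz": 0, "ax": 0, "ay": 0, "az": 0, "grip": 255}]}}

```text
t: 8.75
tool_pos: [0.5213, 0.0011, -0.0003]
orientation: [-2.362, -1.807, -0.296]
force: [0.4, 1.4, 1.3]
opening: 0.0455
```

```bash
python3 - <<'E'
from h import *
from scipy.spatial.transform import Rotation as Ro
w=snap('wrist','w9');snap('scene','s9');snap('side','d9')
s=robot.read_state();print(s['t'],s['opening'],s['force'],s['tool_pos'])
crop('s9',195,190,60,45,13,'s9a');crop('d9',240,205,60,45,13,'d9a')
E
```

```text
8.9 0.04530077017281596 [-0.09833861  1.4613108   0.40659885] [ 5.21301366e-01  5.52000306e-04 -2.71216475e-04]
```

View pics/w9.png

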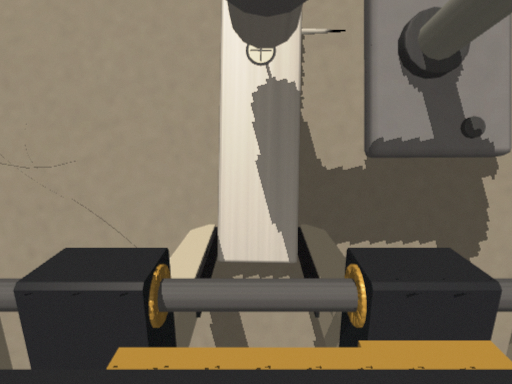

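View pics/s9a.png

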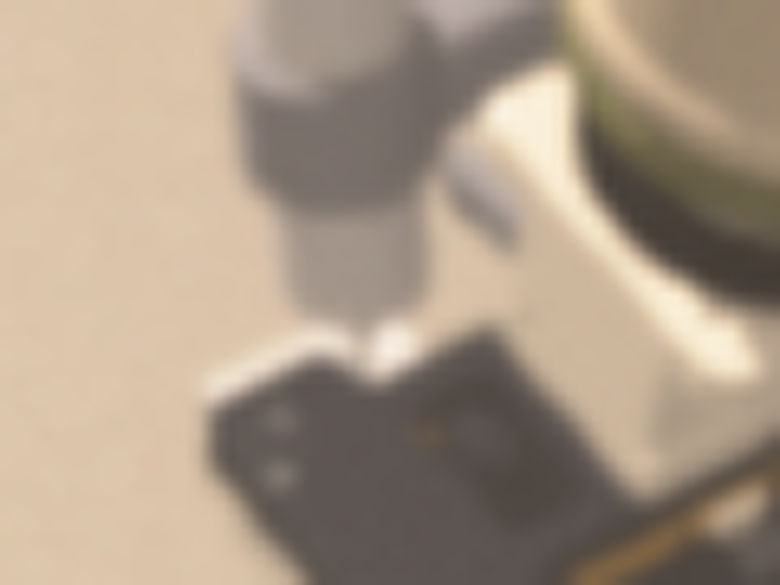

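View pics/d9a.png

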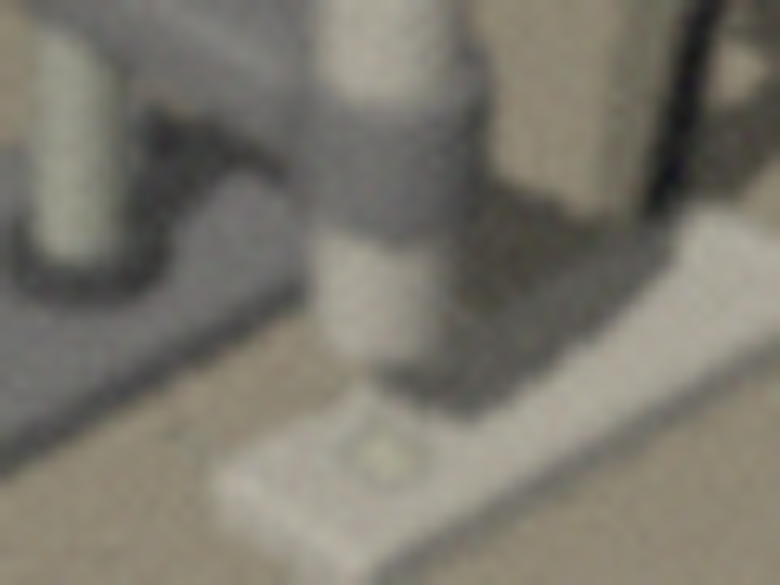

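```bash
python3 - <<'E'
from h import *
from scipy.optimize import fsolve
w,s9,d9=ld('w9'),ld('s9'),ld('d9')
f=lambda p:[proj(s9,[p[0],p[1],.024])[0]-223.3,proj(d9,[p[0],p[1],.024])[0]-269.2]
n=fsolve(f,[.55,.1]);print('needle by columns',n, proj(s9,[*n,.024]),proj(d9,[*n,.024]))
print('spot side',ray(d9,240+(383.5)/13-.5,205+(457.5)/13-.5,.014),'spot wrist',ray(w,261,50,.014))
X=[*n,.024]; print('needle in wrist',proj(w,X), 'under needle on top',proj(w,[*n,.014]))
for z in(.048,.082):print(proj(w,[*n,z]))
crop('w9',200,0,120,90,6.6,'w9a')
crop('side0',240,205,60,45,13,'d0n');crop('scene0',195,190,60,45,13,'s0n')
E
```

```text
needle by columns [0.55087593 0.10111282] [223.3        217.47296754] [269.2        236.03271283]
spot side [0.54953824 0.10414095 0.014     ] spot wrist [0.55049282 0.10052209 0.014     ]
needle in wrist [261.62370635  40.15841599] under needle on top [261.38240939  48.80528244]
[262.34277156  14.39074429]
[263.91523425 -41.95839039]
```

View pics/w9a.png

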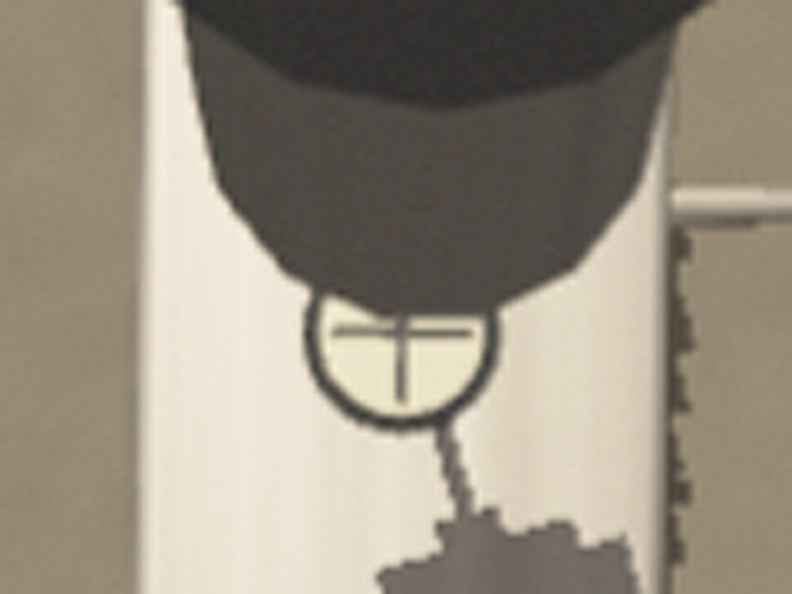

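View pics/d0n.png

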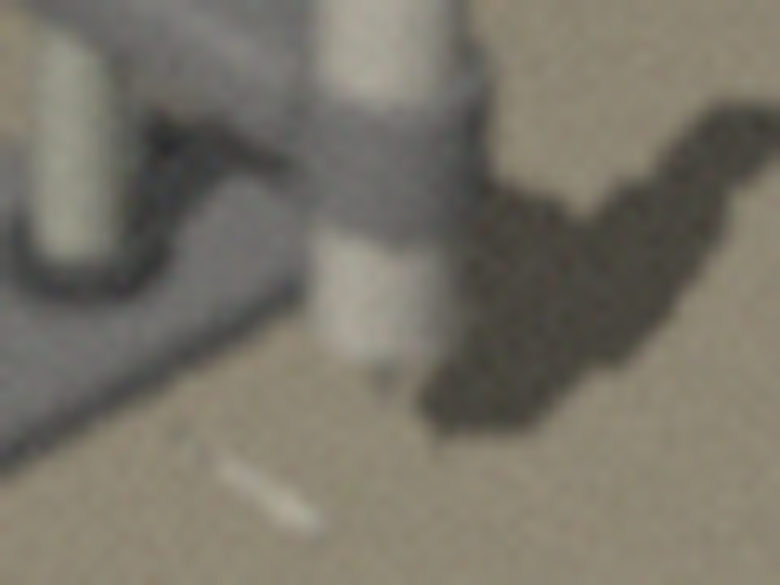

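View pics/s0n.png

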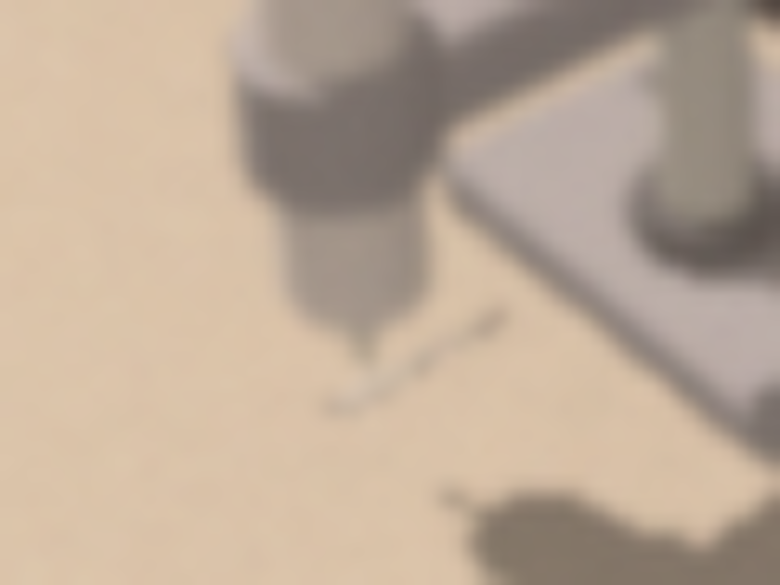

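```bash
python3 - <<'E'
from h import *
w,s9,d9,s0,d0=ld('w9'),ld('s9'),ld('d9'),ld('scene0'),ld('side0')
S=ray(w,200+440/6.6,427/6.6,.014);sp=ray(w,200+402/6.6,331/6.6,.014)
L=np.array([-.0376,-.8988])
print('shadow tip',S,'needle',S[:2]-L*.010,'spot',sp)
print(ray(d0,240+440/13,205+445/13,0)[:2]-L*.024, ray(s0,195+445/13,190+490/13,0)[:2]-L*.024)
# nose wrist centre
n=np.array([.5508,.1008])
for dx,dy in((0,0),(.002,0),(.0026,-.001)):
  print([proj(w,[n[0]+dx,n[1]+dy,z]).round(1).tolist() for z in(.024,.048)],[proj(d0,[n[0]+dx,n[1]+dy,z]).round(1).tolist() for z in(.024,.014)],proj(s0,[n[0]+dx,n[1]+dy,.024]))
E
```

```text
shadow tip [0.55142136 0.09172209 0.014     ] needle [0.55179736 0.10071009] spot [0.55042116 0.10045342 0.014     ]
[0.54881878 0.10049922] [0.54862049 0.10101358]
[[261.6, 40.8], [262.4, 15.1]] [[269.3, 236.0], [269.2, 238.9]] [223.3694537  217.53166402]
[[265.3, 39.8], [266.6, 13.9]] [[268.6, 235.8], [268.6, 238.7]] [223.84190656 217.13332555]
[[266.9, 41.3], [268.5, 15.7]] [[268.6, 235.5], [268.6, 238.4]] [224.2628462  217.15286712]
```

{"fn": "step_arm", "kwargs": {"targets": [{"tx": -0.5, "ty": 1.5, "tz": -0.13, "ax": 0, "ay": 0, "az": 0, "grip": 255}, {"tx": 0, "ty": 0, "tz": 0, "ax": 0, "ay": 0, "az": 0, "grip": 255}, {"tx": 0, "ty": 0, "tz": 0, "ax": 0, "ay": 0, "az": 0, "grip": 255}, {"tx": 0, "ty": 0, "tz": 0, "ax": 0, "ay": 0, "az": 0, "grip": 160}, {"tx": 0, "ty": 0, "tz": 0, "ax": 0, "ay": 0, "az": 0, "grip": 80}, {"tx": 0, "ty": 0, "tz": 0, "ax": 0, "ay": 0, "az": 0, "grip": 0}, {"tx": 0, "ty": 0, "tz": 0, "ax": 0, "ay": 0, "az": 0, "grip": 0}, {"tx": 0, "ty": 0, "tz": 0, "ax": 0, "ay": 0, "az": 0, "grip": 0}, {"tx": 0, "ty": 0, "tz": 0, "ax": 0, "ay": 0, "az": 0, "grip": 0}, {"tx": 0, "ty": 0, "tz": 0, "ax": 0, "ay": 0, "az": 0, "grip": 0}]}}

```text
t: 9.9
tool_pos: [0.5227, -0.0004, -0.0002]
orientation: [-2.363, -1.807, -0.296]
force: [-0.0, 0.2, 1.2]
opening: 0.089
```

```bash
python3 - <<'E'
from h import *
w=snap('wrist','w10')
s=robot.read_state();print(s['t'],s['opening'],s['force'],s['tool_pos'])
crop('w10',200,0,120,90,6.6,'w10a')
E
```

```text
9.95 0.09113125051741909 [ 0.07615246 -0.18298206 -0.0706389 ] [ 5.22714679e-01 -3.92080974e-04 -2.62029324e-04]
```

View pics/w10a.png

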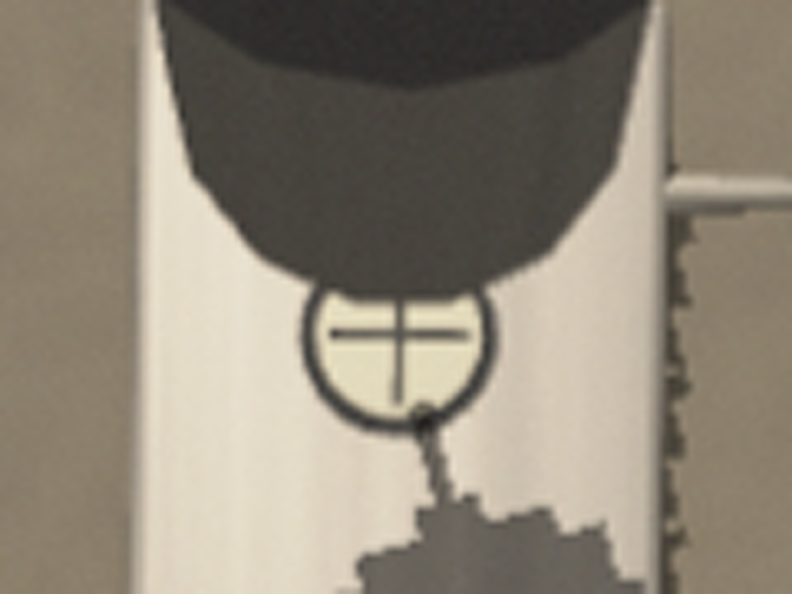

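{"fn": "step_arm", "kwargs": {"targets": [{"tx": 0, "ty": 0, "tz": -15, "ax": 0, "ay": 0, "az": 0, "grip": 0}, {"tx": 0, "ty": 0, "tz": -40, "ax": 0, "ay": 0, "az": 0, "grip": 0}, {"tx": 0, "ty": 0, "tz": -45, "ax": 0, "ay": 0, "az": 0, "grip": 0}, {"tx": 0, "ty": 0, "tz": -45, "ax": 0, "ay": 0, "az": 0, "grip": 0}, {"tx": 0, "ty": 0, "tz": -45, "ax": 0, "ay": 0, "az": 0, "grip": 0}, {"tx": 0, "ty": 0, "tz": -40, "ax": 0, "ay": 0, "az": 0, "grip": 0}, {"tx": 0, "ty": 0, "tz": -20, "ax": 0, "ay": 0, "az": 0, "grip": 0}, {"tx": 0, "ty": 0, "tz": 0, "ax": 0, "ay": -0.125, "az": 0, "grip": 0}, {"tx": 0, "ty": 0, "tz": 0, "ax": 0, "ay": -0.122, "az": 0, "grip": 0}, {"tx": 0, "ty": 0, "tz": 0, "ax": 0, "ay": 0, "az": 0, "grip": 0}, {"tx": 0, "ty": 0, "tz": 0, "ax": 0, "ay": 0, "az": 0, "grip": 0}]}}

```text
t: 11.05
tool_pos: [0.5068, -0.0591, 0.2427]
orientation: [-2.491, -1.91, -0.005]
force: [-0.5, -0.4, -0.6]
opening: 0.0929
```

```bash
python3 - <<'E'
from h import *
from scipy.spatial.transform import Rotation as Ro
snap('wrist','w11');snap('scene','s11');snap('side','d11')
s=robot.read_state();print(s['t'],s['opening'],s['force'],s['tool_pos']);print(Ro.from_rotvec(s['orientation']).as_matrix().round(3))
crop('s11',190,160,80,75,8,'s11a');crop('d11',240,170,80,75,8,'d11a')
a=np.hstack([cv2.imread('pics/s11a.png'),cv2.imread('pics/d11a.png')]);cv2.imwrite('pics/sd11.png',cv2.resize(a,(800,375)))
crop('s11',200,195,60,45,13,'s11b');crop('d11',240,205,60,45,13,'d11b')
E
```

```text
11.2 0.0930695428220528 [0.37694952 0.36630947 0.26317971] [ 0.50635163 -0.06072724  0.24185735]
[[ 0.263  0.965 -0.   ]
 [ 0.965 -0.263  0.004]
 [ 0.004 -0.002 -1.   ]]
```

View pics/w11.png

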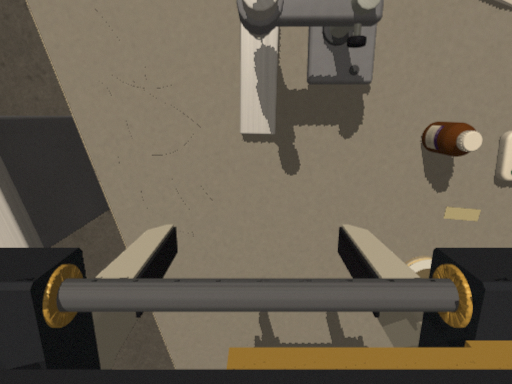

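View pics/s11b.png

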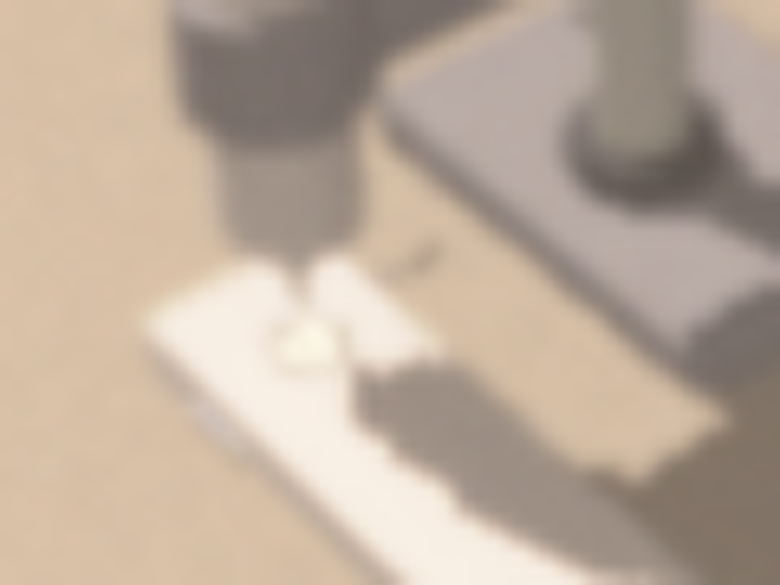

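View pics/d11b.png

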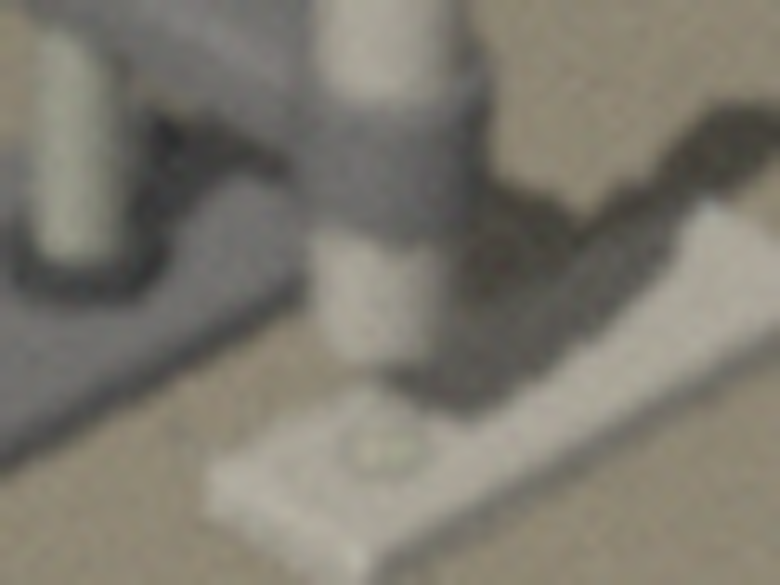

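View pics/sd11.png

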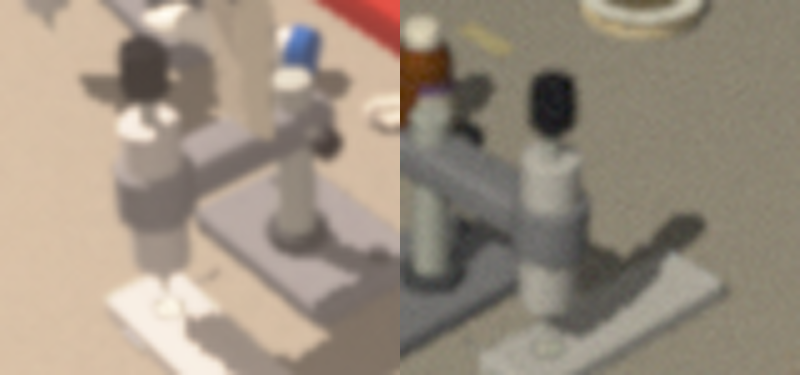

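```bash
python3 - <<'E'
from h import *
s,d,w=ld('s11'),ld('d11'),ld('w11')
f=lambda U,V,u,v:((U+.5)/13-.5+u,(V+.5)/13-.5+v)
ss=f(308,342,200,195); sd=f(382,447,240,205)
print('spot s',ray(s,*ss,.014),'d',ray(d,*sd,.014),'tri',tri((s,ss),(d,sd)))
ns=f(301,304,200,195); nd=f(382,400,240,205)
print('needle s',ray(s,*ns,.024),'d',ray(d,*nd,.024),'tri',tri((s,ns),(d,nd)))
g=lambda U,V,u,v:((U+.5)/8-.5+u,(V+.5)/8-.5+v)
# knob: in sd11 scale 800/1280
k=1280/800
ks=g(144*k,70*k,190,160); kd=g((552-400)*k,104*k,240,170)
print('knob tri',ks,kd,tri((s,ks),(d,kd)))
E
```

```text
spot s [0.54833432 0.10015652 0.014     ] d [0.55144099 0.10121425 0.014     ] tri [0.55049893 0.1012331  0.0132303 ]
needle s [0.54850604 0.10127818 0.024     ] d [0.55316158 0.09861957 0.024     ] tri [0.55020598 0.10129852 0.02497989]
knob tri (218.3625, 173.5625) (269.9625, 190.3625) [0.55076153 0.10266677 0.16979644]
```

{"fn": "step_arm", "kwargs": {"targets": [{"tx": 28, "ty": 0, "tz": 0, "ax": 0, "ay": 0, "az": 0, "grip": 0}, {"tx": 28, "ty": 0, "tz": 0, "ax": 0, "ay": 0, "az": 0, "grip": 0}, {"tx": 28, "ty": 0, "tz": 0, "ax": 0, "ay": 0, "az": 0, "grip": 0}, {"tx": 28, "ty": 0, "tz": 0, "ax": 0, "ay": 0, "az": 0, "grip": 0}, {"tx": 28, "ty": 0, "tz": 0, "ax": 0, "ay": 0, "az": 0, "grip": 0}, {"tx": 28, "ty": 0, "tz": 0, "ax": 0, "ay": 0, "az": 0, "grip": 0}, {"tx": 0, "ty": 0, "tz": 0, "ax": 0, "ay": 0, "az": 0, "grip": 0}, {"tx": 0, "ty": 0, "tz": 0, "ax": 0, "ay": 0, "az": 0, "grip": 0}]}}

```text
t: 12.0
tool_pos: [0.5506, 0.1013, 0.242]
orientation: [-2.493, -1.906, -0.001]
force: [-0.4, -0.3, 0.4]
opening: 0.093
```

```bash
python3 - <<'E'
from h import *
snap('wrist','w12');snap('scene','s12');snap('side','d12')
s=robot.read_state();print(s['t'],s['force'],s['tool_pos'])
crop('s12',160,100,120,90,5,'a');crop('d12',210,120,120,90,5,'b')
cv2.imwrite('pics/sd12.png',cv2.resize(np.hstack([cv2.imread('pics/a.png'),cv2.imread('pics/b.png')]),(800,300)))
E
```

```text
12.15 [ 0.33068147  0.07824965 -0.0556303 ] [0.55064106 0.10064094 0.24236588]
```

View pics/w12.png

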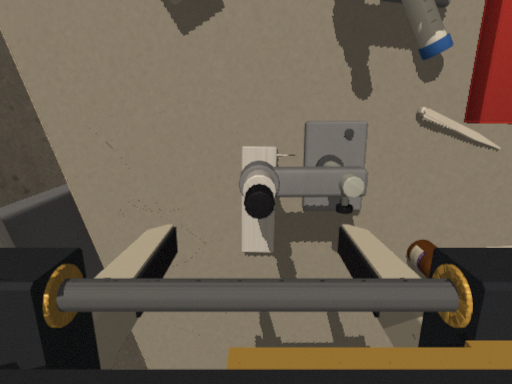

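View pics/sd12.png

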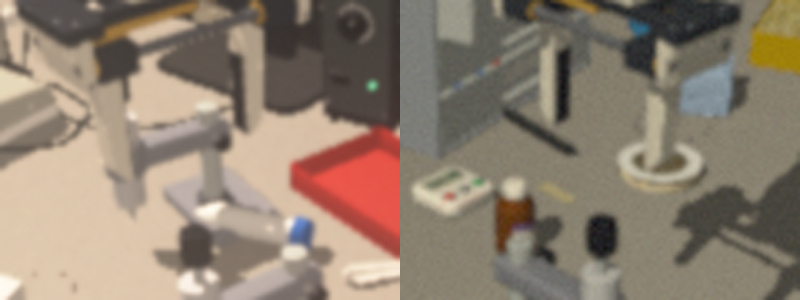

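```bash
python3 - <<'E'
from h import *
w=ld('w12');print(ray(w,259.5,200,.186), proj(w,[.5508,.1012,.186]), -w['R'].T@w['t'])
from scipy.spatial.transform import Rotation as Ro
s=robot.read_state();R=Ro.from_rotvec(s['orientation']).as_matrix();p=s['tool_pos']
for z in(14,-6):
  for x in (7.5,-7.5): print(z,x,proj(w,p+R@np.array([x,-46.5,z])/1e3))
d,c=ld('d12'),ld('s12')
for z in (14,-6):
  print([proj(k,p+R@np.array([0,y,z])/1e3).round(1).tolist() for k in(c,d) for y in(-46,46)])
E
```

```text
[0.55313366 0.1041586  0.186     ] [257.61546611 204.23800182] [0.56910122 0.16849927 0.41991044]
14 7.5 [185.94364719 212.52270478]
14 -7.5 [187.24866753 234.09169705]
-6 7.5 [178.36250525 223.23615225]
-6 -7.5 [179.96067602 246.8276899 ]
[[200.6, 159.8], [232.8, 146.9], [284.5, 177.0], [258.4, 164.1]]
[[199.7, 152.4], [232.4, 139.7], [284.8, 169.8], [258.5, 157.2]]
```

{"fn": "step_arm", "kwargs": {"targets": [{"tx": 2, "ty": 1, "tz": 10, "ax": 0, "ay": 0, "az": 0, "grip": 0}, {"tx": 0, "ty": 0, "tz": 20, "ax": 0, "ay": 0, "az": 0, "grip": 0}, {"tx": 0, "ty": 0, "tz": 20, "ax": 0, "ay": 0, "az": 0, "grip": 0}, {"tx": 0, "ty": 0, "tz": 20, "ax": 0, "ay": 0, "az": 0, "grip": 0}, {"tx": 0, "ty": 0, "tz": 15, "ax": 0, "ay": 0, "az": 0, "grip": 0}, {"tx": 0, "ty": 0, "tz": 7, "ax": 0, "ay": 0, "az": 0, "grip": 0}, {"tx": 0, "ty": 0, "tz": 0, "ax": 0, "ay": 0, "az": 0, "grip": 0}, {"tx": 0, "ty": 0, "tz": 0, "ax": 0, "ay": 0, "az": 0, "grip": 0}]}}

```text
t: 12.95
tool_pos: [0.5527, 0.1039, 0.1512]
orientation: [-2.494, -1.907, -0.004]
force: [0.3, 0.5, 0.7]
opening: 0.0932
```

```bash
python3 - <<'E'
from h import *
snap('wrist','w13');snap('scene','s13');snap('side','d13')
s=robot.read_state();print(s['t'],s['force'],s['tool_pos'])
crop('s13',170,130,100,75,8,'s13a');crop('d13',220,150,100,75,8,'d13a')
cv2.imwrite('pics/sd13.png',cv2.resize(np.hstack([cv2.imread('pics/s13a.png'),cv2.imread('pics/d13a.png')]),(800,300)))
E
```

```text
13.1 [-0.57176313  0.38736915  1.07023683] [0.55303348 0.10402773 0.15176704]
```

View pics/w13.png

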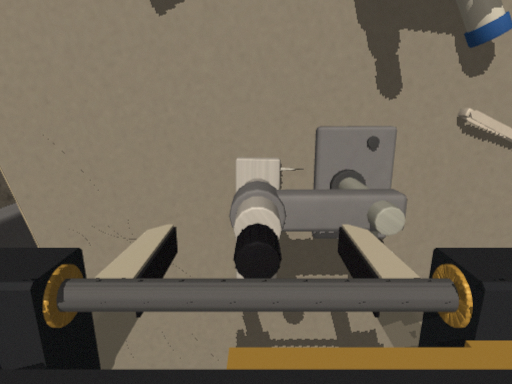

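View pics/sd13.png

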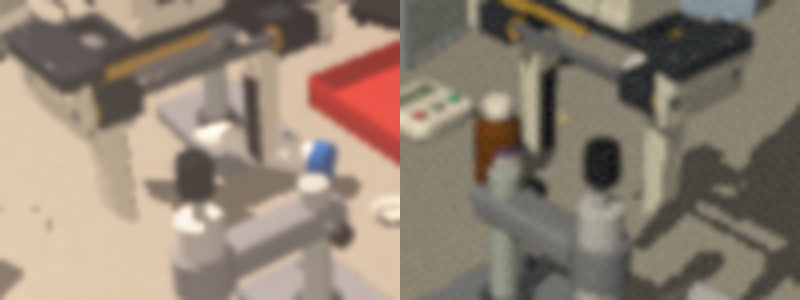

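{"fn": "step_arm", "kwargs": {"targets": [{"tx": 0, "ty": 0, "tz": 0, "ax": 0, "ay": 0, "az": 0, "grip": 255}, {"tx": 0, "ty": 0, "tz": 0, "ax": 0, "ay": 0, "az": 0, "grip": 255}, {"tx": 0, "ty": 0, "tz": 0, "ax": 0, "ay": 0, "az": 0, "grip": 255}, {"tx": 0, "ty": 0, "tz": 0, "ax": 0, "ay": 0, "az": 0, "grip": 255}, {"tx": 0, "ty": 0, "tz": 0, "ax": 0, "ay": 0, "az": 0, "grip": 255}, {"tx": 0, "ty": 0, "tz": 0, "ax": 0, "ay": 0, "az": 0, "grip": 255}, {"tx": 0, "ty": 0, "tz": 0, "ax": 0, "ay": 0, "az": 0, "grip": 255}, {"tx": 0, "ty": 0, "tz": 0, "ax": 0, "ay": 0, "az": 0, "grip": 255}, {"tx": 0, "ty": 0, "tz": 0, "ax": 0, "ay": 0, "az": 0, "grip": 255}, {"tx": 0, "ty": 0, "tz": 0, "ax": 0, "ay": 0, "az": 0, "grip": 255}, {"tx": 0, "ty": 0, "tz": 0, "ax": 0, "ay": 0, "az": 0, "grip": 255}, {"tx": 0, "ty": 0, "tz": 0, "ax": 0, "ay": 0, "az": 0, "grip": 255}], "squeeze": 45}}

```text
t: 14.3
tool_pos: [0.5526, 0.1039, 0.1505]
orientation: [-2.494, -1.907, -0.003]
force: [2.7, -0.8, -2.6]
opening: 0.0235
```

```bash
python3 - <<'E'
from h import *
snap('side','d14')
s=robot.read_state();print(s['t'],s['force'],s['tool_pos'],s['opening'])
crop('d14',220,150,100,75,8,'d14a')
E
```

```text
14.35 [ 4.62239323 -1.04319497 -1.72050896] [0.55252578 0.10389759 0.15048355] 0.022960431383879782
```

View pics/d14a.png

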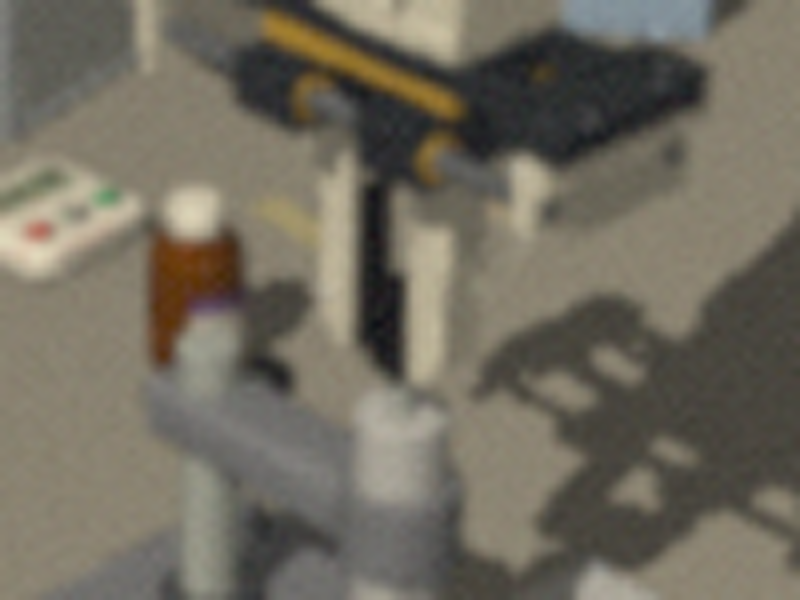

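{"fn": "step_arm", "kwargs": {"targets": [{"tx": 0, "ty": 0, "tz": -4, "ax": 0, "ay": 0, "az": 0, "grip": 255}, {"tx": 0, "ty": 0, "tz": -5, "ax": 0, "ay": 0, "az": 0, "grip": 255}, {"tx": 0, "ty": 0, "tz": -6, "ax": 0, "ay": 0, "az": 0, "grip": 255}, {"tx": 0, "ty": 0, "tz": -6, "ax": 0, "ay": 0, "az": 0, "grip": 255}, {"tx": 0, "ty": 0, "tz": -6, "ax": 0, "ay": 0, "az": 0, "grip": 255}, {"tx": 0, "ty": 0, "tz": -6, "ax": 0, "ay": 0, "az": 0, "grip": 255}, {"tx": 0, "ty": 0, "tz": -6, "ax": 0, "ay": 0, "az": 0, "grip": 255}, {"tx": 0, "ty": 0, "tz": -6, "ax": 0, "ay": 0, "az": 0, "grip": 255}, {"tx": 0, "ty": 0, "tz": -6, "ax": 0, "ay": 0, "az": 0, "grip": 255}, {"tx": 0, "ty": 0, "tz": -5, "ax": 0, "ay": 0, "az": 0, "grip": 255}, {"tx": 0, "ty": 0, "tz": -3, "ax": 0, "ay": 0, "az": 0, "grip": 255}, {"tx": 0, "ty": 0, "tz": 0, "ax": 0, "ay": 0, "az": 0, "grip": 255}, {"tx": 0, "ty": 0, "tz": 0, "ax": 0, "ay": 0, "az": 0, "grip": 255}]}}

```text
t: 15.65
tool_pos: [0.5525, 0.1038, 0.2082]
orientation: [-2.493, -1.907, -0.003]
force: [9.0, -0.3, -10.2]
opening: 0.0231
```

```bash
python3 - <<'E'
from h import *
snap('side','d15');snap('scene','s15');snap('wrist','w15')
s=robot.read_state();print(s['t'],s['force'],s['tool_pos'],s['opening'])
crop('d15',240,150,60,75,8,'a');crop('s15',190,140,60,75,8,'b')
cv2.imwrite('pics/sd15.png',cv2.resize(np.hstack([cv2.imread('pics/a.png'),cv2.imread('pics/b.png')]),(800,500)))
E
```

```text
15.8 [  8.61059556   0.35858301 -11.15102862] [0.55244746 0.10386478 0.20814915] 0.02293856887829185
```

View pics/sd15.png

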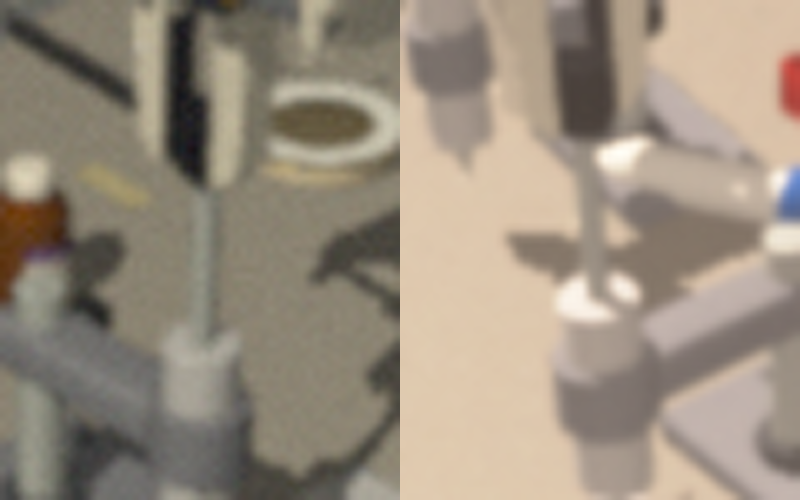

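View pics/w15.png

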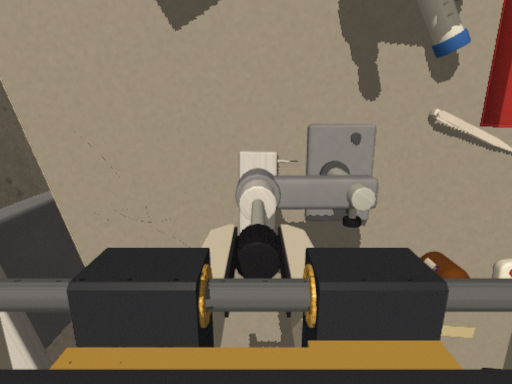

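{"fn": "step_arm", "kwargs": {"targets": [{"tx": 0, "ty": 0, "tz": -2.5, "ax": 0, "ay": 0, "az": 0, "grip": 255}, {"tx": 0, "ty": 0, "tz": 0, "ax": 0, "ay": 0, "az": 0, "grip": 255}, {"tx": 0, "ty": 0, "tz": 0, "ax": 0, "ay": 0, "az": 0, "grip": 255}, {"tx": 0, "ty": 0, "tz": 0, "ax": 0, "ay": 0, "az": 0, "grip": 255}]}}

```text
t: 16.2
tool_pos: [0.5524, 0.1038, 0.2106]
orientation: [-2.493, -1.907, -0.002]
force: [7.7, 0.7, -9.5]
opening: 0.0232
```

```bash
python3 - <<'E'
from h import *
snap('side','d16');snap('scene','s16');snap('wrist','w16')
s=robot.read_state();print(s['t'],s['force'],s['tool_pos'],s['opening'])
for n,c,(u,v) in (('s',0,(205,168)),('d',0,(255,182))):
    pass
crop('d16',255,180,30,30,13,'a');crop('s16',203,165,30,30,13,'b');crop('s15',203,165,30,30,13,'c')
cv2.imwrite('pics/sd16.png',cv2.resize(np.hstack([cv2.imread(f'pics/{k}.png') for k in 'abc']),(798,266)))
crop('w16',200,140,120,90,6.6,'w16a')
# ring visibility prediction
n=[.5508,.1012]
for k in('s16','d16'): print(k,[proj(ld(k),[*n,z]).round(1).tolist() for z in(.140,.142,.200)])
E
```

```text
16.35 [  8.07344046  -0.01494281 -10.15530436] [0.55246796 0.10384375 0.21057066] 0.023061579089467217
s16 [[219.9, 183.1], [219.9, 182.5], [218.0, 163.1]]
d16 [[270.2, 200.2], [270.2, 199.6], [270.7, 180.3]]
```

View pics/sd16.png

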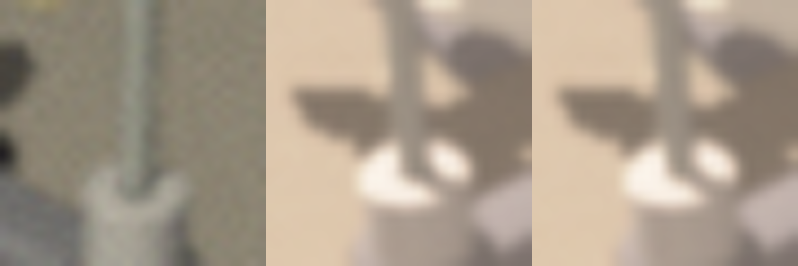

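View pics/w16a.png

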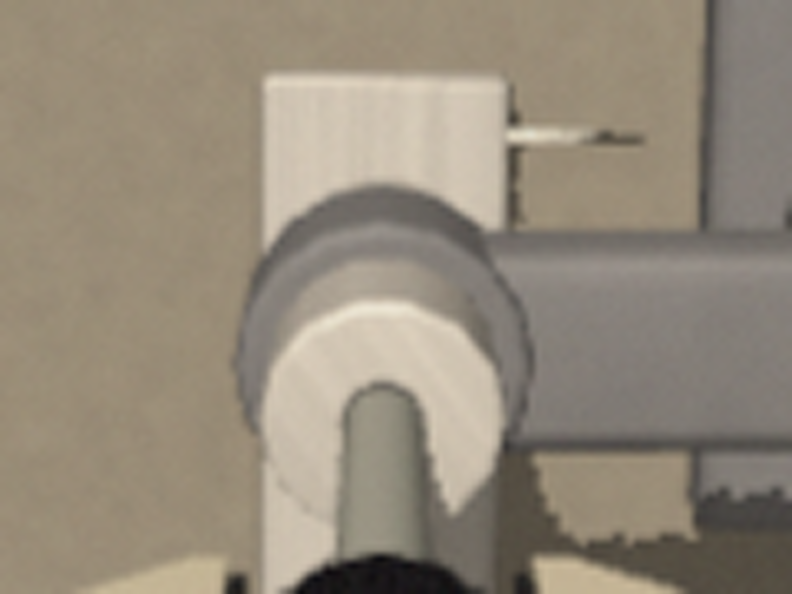

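```bash
python3 - <<'E'
from h import *
crop('w15',245,190,26,30,16,'a');crop('w16',245,190,26,30,16,'b')
cv2.imwrite('pics/w1516.png',cv2.resize(np.hstack([cv2.imread(f'pics/{k}.png') for k in 'ab']),(790,456)))
print(proj(ld('w15'),[.5525,.1035,.140]),proj(ld('w16'),[.5525,.1035,.140]))
E
```

```text
[257.41104938 200.38680578] [257.42070504 199.58894876]
```

View pics/w1516.png

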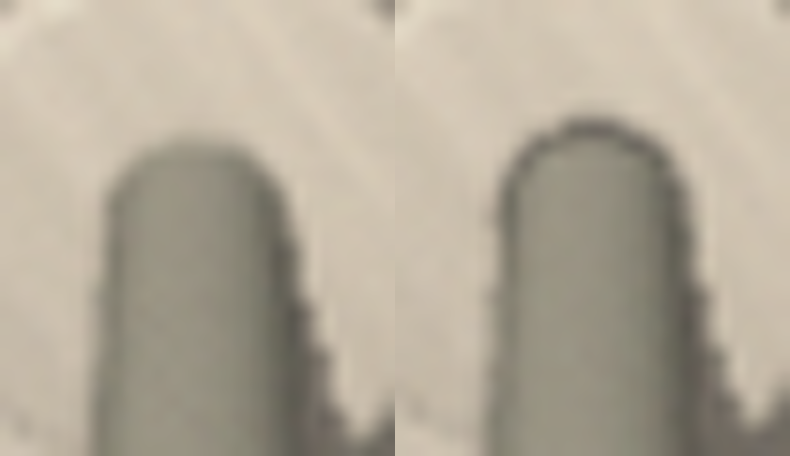

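```bash
python3 - <<'E'
from h import *
crop('d16',240,205,60,45,13,'d16n')
s=robot.read_state();print(s['t'],s['tool_pos'],s['opening'])
E
```

```text
16.35 [0.55246796 0.10384375 0.21057066] 0.023061579089467217
```

View pics/d16n.png

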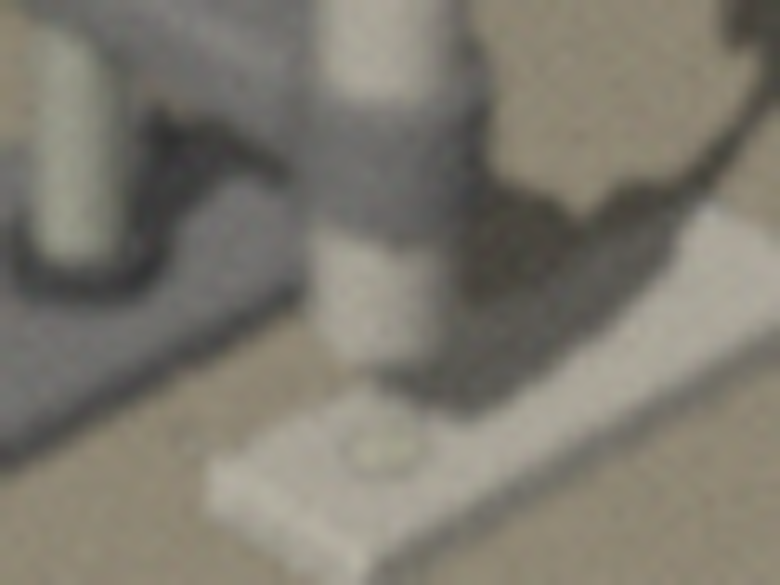

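The carrier has not moved: its spot is still at (382, 447) in the crop, the same pixel as right after release. The ring shows at the barrel's mouth, so I'm handing in.

```bash
python3 -c "
from plant import robot
print(robot.close_job()); s=robot.read_state(); print(s['t'],s['tool_pos'],s['force'],s['opening'])"
```

```text
the job is handed in; nothing more can be done
None
the job is handed in; nothing more can be done
```

The job is handed in at about 16.4 s. The spot is under the needle, and the gripper is still holding the knob with the rod pulled out to its ring. No verdict came back.

I gripped the carrier near its −y end, turned it and slid it along the bench until its spot was under the needle, then let go. I then gripped the knob with a 45 N squeeze and pulled the rod straight up.

**Last checks**
- **Spot and needle:** scene and side views together put the spot at (0.5505, 0.1012) and the needle at (0.5502, 0.1013). The needle's shadow suggested up to about 2 mm apart. The side view showed no movement of the carrier after the pull.
- **Rod:** the tool rose 60.1 mm, from z = 0.1505 to 0.2106. The pull was about 10 N, which matches the spring at 60 mm. The wrist picture shows the dark ring just coming out of the mouth, and it was not visible 2.4 mm lower. Opening was 23 mm, close to the knob's 24 mm.

**What disagreed**
- **Fingertips:** they are about 20 mm shorter than stated, roughly 6 mm behind the TCP rather than 14 mm ahead. My first attempt to grip the carrier therefore closed in the air above it. I reopened, went lower and gripped it properly.
- **Camera views:** taken one at a time, they differed by 2–4 mm.
- **Sideways load:** about 8 N stayed on the gripped knob, and I left it.
- **Bench strip:** the carrier came to rest over a thin pale strip on the bench near the stand. It looked flat and did not appear to tilt the carrier, though I did not measure the tilt.
- **Other items:** I did not re-measure the bottle, dish and box at the end. The gripper's path kept clear of them.

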